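Charge the grinding jar on the balance

ROBOT

A 6-joint arm with a two-finger parallel gripper is mounted at the origin on a cart in front of the work surface, level with it; the furniture and walls round the work are solid. World frame = base frame: x ahead of the robot, y to its left, z up, the work surface at z = 0. Lengths are in m, angles in rad, forces in N, time in s.
With the tool pointing down it reaches from about 0.35 to 0.975 m from the base axis. Payload 4.9 kg.
Tool frame: the origin (TCP) lies midway between the tips of the shut fingers; the grasp point (between the pads) lies 19 mm behind it; z points along the fingers, y is the line along which they close (so a half turn about z gives the same grasp; the last joint's range is limited). The gripper opens to 85 mm and grips with 20 to 120 N. Pads are 22 mm wide; open, the fingers measure 114 mm over their backs; the gripper's body (76 mm by 85 mm) begins 54 mm behind the grasp point. The pads swing forward as they close: fully open they stand 13 mm farther back than shut.
Start: joints at [-1.397, 0.053, 1.613, -0, 1.476, -0.119], TCP at [0.18, -0.598, 0.231] pointing down, gripper open.
Joint ranges: [-3.01, 3.01], [-1.01, 2.22], [0.06, 2.58], [-1.02, 4.17], [0.09, 2.62], [-3.14, 3.14]. Speed limits (rad/s): [2.57, 2.57, 3.14, 3.14, 3.14, 3.14].

INTERFACE

Orientations are given as a unit quaternion [w, x, y, z].
In Python, from plant import manip gives the robot as it stands.
- The arm moves only by the shell command python3 shift.py 'ROWS'. ROWS is a JSON list of rows, 1 to 5 of them, each of 7 numbers: the opening from 0.0 (shut) to 1.0 (fully open), then dx, dy, dz in m, then a rotation vector rx, ry, rz in rad; each row shifts and turns the commanded pose from where the row before left it, along the tool's axes as they then stand; what a row does not reach is not made up. A row lasts 1/8 s, in which the tool goes at most 0.0625 m and 0.188 rad, less where a joint would pass 70% of its speed; a pose out of reach is approached as far as the arm can. The fingers move at their own pace and stop on an object; the grip force is fixed at half the most. Time passes only in rows, so rows that do not move let the fingers close. It prints the time, the measured TCP pose, the force, the opening and the grip force at its end.
- manip.state(): the state, without advancing time (a new reading comes with each control period).
- manip.grab_frame(name): name is "scene" or "top" or "wrist"; returns the picture (420x560x3 uint8, red, green, blue); there is no depth.
- manip.camera_params(name): a dict with "intrinsics" (3x3 intrinsics, pixels), "xyz" and "orientation" of the camera in the world. Camera axes: x right, y down, z forward; pixel columns grow to the right and rows downward; lengths in m; the calibration is good to about 2 mm. A picture is of the moment at which its call begins: read the wrist's pose just before it. camera_params takes no time and is no camera call; for the wrist camera it gives the pose at the moment of the call.
- manip.job_done(): hands the job in; it is judged then, once.
The state is a dict: "time": time; "joint_pos": joint angles; "joint_vel": joint speeds; "joint_efforts": joint torques, N m; "tool_pos": TCP position; "tool_rot": TCP orientation; "contact_force": force on the tool from outside, world axes, zero at the start; "ft_torque": the same for the moment, N m; "gripper_width": opening from 0.0 (shut) to 1.0 (fully open); "grasp_force": force on a finger pad.
Only numpy, scipy, OpenCV 4.12 (cv2) and the standard library are available. Lean on these libraries where they do the work, as an engineer would, in place of code of your own. Each camera call takes 0.05 s, during which the arm holds its last target. There are 200 camera calls.

TASK

Take the small steel beaker of grinding balls from under the bench riser and pour all eight balls into the open grinding jar on the balance, leaving none in the beaker. Stand the empty beaker upright on the bench and close the jar with its knobbed lid, seated flat in the mouth, with the jar staying where it is on the pan. Do not lean on or knock the balance or the jar, and leave the sample jars and the timer where they stand.

Things in the scene. Friction and masses are not known exactly. Their poses are not given: they have to be found in the camera images.
- beaker: plain stainless beaker holding the balls: straight round cup, 58 mm diameter, 65 mm high, about 46 mm clear inside, 0.06 to 0.11 kg. Origin: centre of its underside; z along its axis to the mouth. Stands on the bench under the riser, its axis 8 to 16 mm behind the roof's front edge: a vertical gripper finds no room, one tilted 35 to 50 degrees reaches in from the open front
- ball_1: one of eight equal steel grinding balls, 18 mm diameter, 0.025 kg, lying loose in the beaker in three layers at the start (pile up to 50 mm above the beaker's underside). Origin: its centre
- ball_2: one of eight equal steel grinding balls, 18 mm diameter, 0.025 kg, lying loose in the beaker in three layers at the start (pile up to 50 mm above the beaker's underside). Origin: its centre
- ball_3: one of eight equal steel grinding balls, 18 mm diameter, 0.025 kg, lying loose in the beaker in three layers at the start (pile up to 50 mm above the beaker's underside). Origin: its centre
- ball_4: one of eight equal steel grinding balls, 18 mm diameter, 0.025 kg, lying loose in the beaker in three layers at the start (pile up to 50 mm above the beaker's underside). Origin: its centre
- ball_5: one of eight equal steel grinding balls, 18 mm diameter, 0.025 kg, lying loose in the beaker in three layers at the start (pile up to 50 mm above the beaker's underside). Origin: its centre
- ball_6: one of eight equal steel grinding balls, 18 mm diameter, 0.025 kg, lying loose in the beaker in three layers at the start (pile up to 50 mm above the beaker's underside). Origin: its centre
- ball_7: one of eight equal steel grinding balls, 18 mm diameter, 0.025 kg, lying loose in the beaker in three layers at the start (pile up to 50 mm above the beaker's underside). Origin: its centre
- ball_8: one of eight equal steel grinding balls, 18 mm diameter, 0.025 kg, lying loose in the beaker in three layers at the start (pile up to 50 mm above the beaker's underside). Origin: its centre
- grinding_jar: grinding jar: squat open steel pot standing loose on the balance's pan, 93 mm across its rim flange, 86 mm body, 68 mm high, clear bore 72 mm, inner floor 8 mm above its underside, 0.8 kg. Origin: centre of its underside, 119 mm above the bench; z up
- jar_mouth (a point): centre of the jar's mouth, level with its rim, 68 mm above the jar's underside
- jar_lid: the jar's lid, lying on the bench knob up: flat steel disc 93 mm across, 0.2 to 0.3 kg, below it a plug of 69 mm diameter, 5 mm deep, bevelled foot, about 2 mm play all round in the bore; knob on top, 43 mm high in all. Origin: centre of the plug's underside; z up through the knob. Disc 5 to 11.5 mm above the origin. Seated, the origin is 63 mm above the jar's underside
- lid_knob (a point): centre of the lid's knob head (27 mm diameter, 26 to 41 mm above the lid's origin), 33.5 mm above the lid's origin: the place to grip from above
- riser: fixed bench riser (bridge-like shelf of folded steel sheet, things on top): 150 mm deep (its x), 270 mm wide (its y), top at 164 mm. Origin: centre of its footprint on the bench; -x is its open front, which faces left, towards the balance. Roof underside at 160 mm, hem along front and ends down to 150 mm; end legs at y = +-131 mm only from x = -15 to +75 mm, so the front part is open at the sides
- riser_front_edge (a point): middle of the lower front edge of the riser's roof hem, 75 mm in front of the riser's origin, 150 mm above the bench
- balance: fixed top-loading balance, 378 mm long (x), 228 mm wide (y), 91 mm high at its keypad at the front, pan (214 x 180 mm, its centre 52 mm behind the origin) at 119 mm. Origin: centre of its footprint on the bench; -x is its front. Do not lean on it
- stored_jar: small screw-lid sample jar, 42 mm diameter, 56 mm high, standing loose in the rear row under the riser: a bystander. Origin: centre of its underside
- sample_jar: large screw-lid sample jar, 68 mm diameter, 78 mm high, standing loose on the bench left of the balance or right of its front (where the lid is not): a bystander. Origin: centre of its underside
- bench_timer: small batch timer, 27 x 62 x 56 mm high, standing loose left of the balance: a bystander. Origin: centre of its underside

How it is judged:
On the way, in this order (a step that is already met when the one before it is completed fails the run):
1. the held beaker is tipped well over beside or above the jar's mouth, off the bench (angle between beaker's own z axis and vertical above 1.2 rad and horizontal distance between beaker and grinding_jar below 0.14 m and height (world z) of beaker above 0.17 m and contact force between the fingers and beaker above 1 N), for 0.1 s.
2. all eight balls lie in the open jar (horizontal distance between each of ball_1, ball_2, ball_3, ball_4, ball_5, ball_6, ball_7, ball_8 and grinding_jar below 0.034 m and z of ball_1 in the frame of grinding_jar between 0.005 and 0.058 m and z of ball_2 in the frame of grinding_jar between 0.005 and 0.058 m and z of ball_3 in the frame of grinding_jar between 0.005 and 0.058 m and z of ball_4 in the frame of grinding_jar between 0.005 and 0.058 m and z of ball_5 in the frame of grinding_jar between 0.005 and 0.058 m and z of ball_6 in the frame of grinding_jar between 0.005 and 0.058 m and z of ball_7 in the frame of grinding_jar between 0.005 and 0.058 m and z of ball_8 in the frame of grinding_jar between 0.005 and 0.058 m), for 0.2 s.
At the end, for the whole second after the job is handed in: All 8 balls in the jar, below its rim; lid seated: within 5 mm of the jar's axis, origin 60 to 65.5 mm above the jar's underside, parallel within 0.04 rad; jar upright on the pan, within 30 mm of its start; beaker upright (0.06 rad) on the bench itself; all released and at rest (all of step 2 and horizontal distance between jar_lid and grinding_jar below 0.005 m and z of jar_lid in the frame of grinding_jar between 0.06 and 0.0655 m and angle between the z axis of jar_lid and the z axis of grinding_jar, either way round below 0.04 rad and angle between jar_lid's own z axis and vertical below 0.1 rad and angle between grinding_jar's own z axis and vertical below 0.05 rad and height (world z) of grinding_jar between 0.114 and 0.124 m and distance of grinding_jar from where it was at the start of the episode below 0.03 m and height (world z) of beaker between -0.004 and 0.006 m and angle between beaker's own z axis and vertical below 0.06 rad and linear speed of each of beaker, jar_lid, grinding_jar below 0.02 m/s); the robot touches nothing.
It fails at once if a bystander (stored jar, sample jar or timer) is pushed more than 25 mm or tipped over (distance of any of stored_jar, sample_jar, bench_timer from where it was at the start of the episode above 0.025 m or angle between any of stored_jar, sample_jar, bench_timer's own z axis and vertical above 0.4 rad).
It fails at once if the balance is leaned on or struck: the arm, the fingers or the beaker press on the balance or the jar with more than 20 N, or the lid is pressed on the jar with more than 40 N (contact force between jar_lid and grinding_jar above 40 N or contact force between any of the arm, the fingers, beaker and balance above 20 N or contact force between any of the arm, the fingers, beaker and grinding_jar above 20 N).
It also fails if it takes over 72 s, if anything falls off the work surface, if the arm or the gripper's body presses on something with over 40 N, if the wrist force passes 120 N, or if a joint passes its speed limit or range.

## Working session

There is one attempt and no reset: what is moved stays moved. The work goes in short steps, Python scripts to look and compute and a shell command to move; the robot and the scene stay as the last step left them, time stands still between calls to the robot, and variables do not carry over. Pictures are saved under pics/ and viewed, at most 10 in all, crops included, and the job is handed in when it is done.

```bash
ls; mkdir -p pics; python3 - <<'E'
from plant import manip
import cv2,numpy as np
print(manip.state())
for n in ("scene","top"):
    f=manip.grab_frame(n); cv2.imwrite(f"pics/{n}0.png",f[:,:,::-1])
for n in ("scene","top","wrist"):
    print(n,manip.camera_params(n))
E
```

```text
pics
plant.py
shift.py
{'time': 0.0, 'joint_pos': array([-1.39696771e+00,  5.34028627e-02,  1.61429688e+00, -1.29272325e-05,
        1.47600059e+00, -1.18965842e-01]), 'joint_vel': array([-0.00063936, -0.00041118,  0.00053398, -0.00143697,  0.00063937,
       -0.00022847]), 'joint_efforts': array([-7.44645058e-04, -3.93681514e+01, -3.70180035e+01, -1.38186451e-04,
        7.00630015e-03, -5.98012520e-06]), 'tool_pos': array([ 0.18030151, -0.59777522,  0.23003278]), 'tool_rot': array([-1.05326426e-03,  9.89302412e-01,  1.45875384e-01, -3.53361160e-05]), 'contact_force': array([ 0.67437013, -0.59756165,  0.51841869]), 'ft_torque': array([-0.06153188,  0.00736891,  0.00572814]), 'grasp_force': 0.0, 'gripper_width': 1.0010173889745548}
scene {'intrinsics': array([[541.07263712,   0.        , 283.18533701],
       [  0.        , 541.07263712, 205.10753326],
       [  0.        ,   0.        ,   1.        ]]), 'xyz': array([-0.12623872,  0.63911697,  1.10326007]), 'orientation': array([ 0.14147202, -0.34891861,  0.8576651 , -0.35021715])}
top {'intrinsics': array([[441.11138477,   0.        , 279.64146324],
       [  0.        , 441.11138477, 208.62270655],
       [  0.        ,   0.        ,   1.        ]]), 'xyz': array([-0.23578245,  0.39868561,  1.29294688]), 'orientation': array([ 0.16607232, -0.46593332,  0.82299544, -0.27929309])}
wrist {'intrinsics': array([[358.9617467 ,   0.        , 275.81908002],
       [  0.        , 358.9617467 , 210.42335077],
       [  0.        ,   0.        ,   1.        ]]), 'xyz': array([ 0.25659909, -0.5745775 ,  0.37267372]), 'orientation': array([ 0.12551643,  0.79276493, -0.58886664, -0.09489711])}
```
View pics/scene0.png

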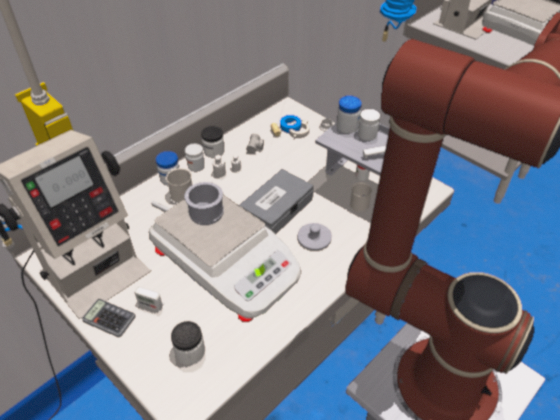

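View pics/top0.png

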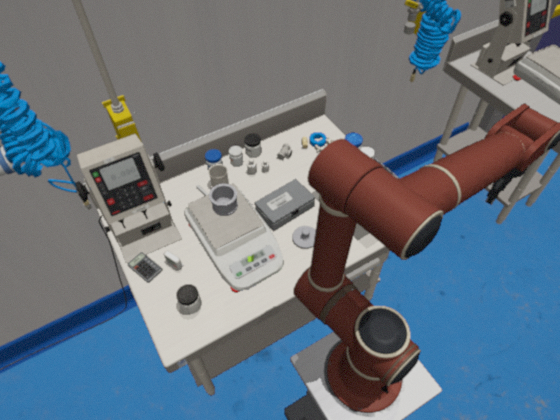

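The scene picture shows the jar rim at about (205,192), the lid at (315,235), the beaker under the riser at about (362,195) and the timer at (148,298). The large sample jar is at (188,340), far left of the front. In the top picture the arm hides the riser; the jar is at (222,197) and the lid at (304,236).

```bash
cat > h.py <<'E'
import numpy as np,cv2
from scipy.spatial.transform import Rotation as R
from plant import manip
def rot(q): return R.from_quat([q[1],q[2],q[3],q[0]])
def cam(n):
    c=manip.camera_params(n); return c["intrinsics"],np.array(c["xyz"]),rot(c["orientation"]).as_matrix()
def ray(c,p):
    K,o,M=c; d=M@np.linalg.inv(K)@[p[0],p[1],1]; return o,d/np.linalg.norm(d)
def plane(c,p,z):
    o,d=ray(c,p); return o+d*(z-o[2])/d[2]
def proj(c,X):
    K,o,M=c; q=K@(M.T@(np.asarray(X)-o)); return q[:2]/q[2]
def meet(rs):
    A=sum(np.eye(3)-np.outer(d,d) for o,d in rs); b=sum((np.eye(3)-np.outer(d,d))@o for o,d in rs)
    return np.linalg.solve(A,b)
E
python3 - <<'E'
from h import *
np.set_printoptions(precision=3,suppress=True)
s=cam("scene");t=cam("top")
print("jar",plane(s,(205,192),.187),plane(t,(222,193),.187),meet([ray(s,(205,192)),ray(t,(222,193))]))
print("lid",plane(s,(315,238),.01),plane(t,(304,237),.01))
for p in [(362,187),(362,200)]: print("beaker top z.065",plane(s,p,.065))
for p in [(316,141),(387,171),(420,150),(350,118)]: print("riser",plane(s,p,.164))
for p in [(150,237),(240,312),(300,272),(205,208)]:print("bal",plane(s,p,.1))
im=[cv2.imread(f"pics/scene0.png")[95:275,130:430],cv2.imread("pics/top0.png")[140:300,170:330]]
cv2.imwrite("pics/c1.png",cv2.resize(im[0],(800,480),interpolation=3))
E
```

```text
jar [0.665 0.096 0.187] [0.666 0.099 0.187] [0.657 0.102 0.198]
lid [ 0.472 -0.1    0.01 ] [ 0.479 -0.106  0.01 ]
beaker top z.065 [ 0.474 -0.294  0.065]
beaker top z.065 [ 0.442 -0.253  0.065]
riser [ 0.621 -0.26   0.164]
riser [ 0.408 -0.297  0.164]
riser [ 0.395 -0.428  0.164]
riser [ 0.621 -0.407  0.164]
bal [0.715 0.241 0.1  ]
bal [0.398 0.233 0.1  ]
bal [0.379 0.062 0.1  ]
bal [0.695 0.083 0.1  ]
```

View pics/c1.png

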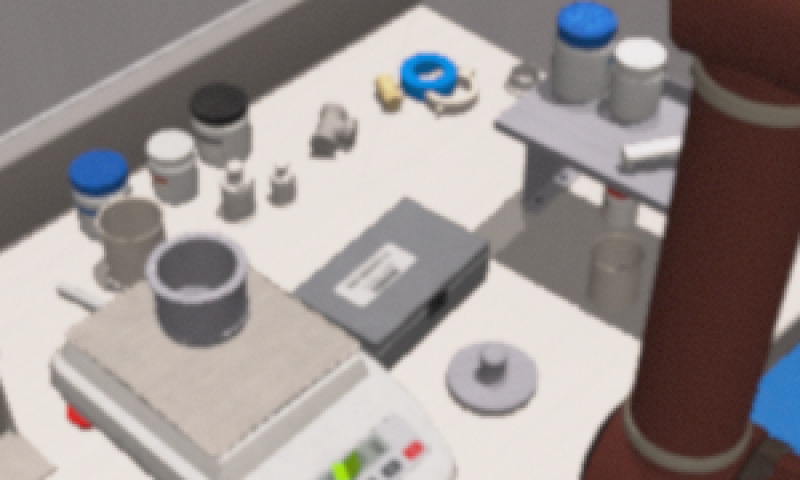

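The crop shows the jar, the lid knob up, the beaker standing inside the front edge of the riser at crop (617,265), and a small stored jar behind it at crop (620,200). The riser opens towards +y. I'll move the arm out over the lid area and yaw it.

```bash
r='[1,0.0355,-0.0415,-0.018,0,0,0]'; python3 shift.py '[[1,0.0355,-0.0415,-0.018,0,0,0],[1,0.0355,-0.0415,-0.018,0,0,0],[1,0.0355,-0.0415,-0.018,0,0,0],[1,0.0355,-0.0415,-0.018,0,0,0],[1,0.0355,-0.0415,-0.018,0,0,0]]'; python3 shift.py '[[1,0.0355,-0.0415,-0.018,0,0,0],[1,0.0355,-0.0415,-0.018,0,0,0],[1,0.0355,-0.0415,-0.018,0,0,0],[1,0.0355,-0.0415,-0.018,0,0,0],[1,0.0355,-0.0415,-0.018,0,0,0]]'; python3 shift.py '[[1,0,0,0,0,0,-0.183],[1,0,0,0,0,0,-0.183],[1,0,0,0,0,0,-0.183],[1,0,0,0,0,0,-0.183]]'; python3 shift.py '[[1,0,0,0,0,0,-0.183],[1,0,0,0,0,0,-0.183],[1,0,0,0,0,0,-0.18],[1,0,0,0,0,0,0]]'
cat >> h.py <<'E'
import json,os
def rec():
    s=manip.state(); 
    with open("log.jsonl","a") as f: f.write(json.dumps([list(map(float,s[k])) for k in("joint_pos","tool_pos","tool_rot")])+"\n")
    return s
def snap(n,name):
    c=cam(n); f=manip.grab_frame(n)[:,:,::-1].copy(); cv2.imwrite("pics/"+name+".png",f)
    np.savez("pics/"+name+".npz",K=c[0],o=c[1],M=c[2]); return f,c
def load(name):
    z=np.load("pics/"+name+".npz"); return cv2.imread("pics/"+name+".png"),(z["K"],z["o"],z["M"])
def tools(v,q=None):
    "world vector -> tool axes"
    return rot(manip.state()["tool_rot"]).inv().apply(v)
E
python3 - <<'E'
from h import *
np.set_printoptions(precision=4,suppress=True)
s=rec(); print(s["joint_pos"],s["tool_pos"],s["tool_rot"])
snap("wrist","w1"); snap("scene","s1"); snap("top","t1")
a=cv2.imread("pics/w1.png"); b=cv2.imread("pics/s1.png"); 
cv2.imwrite("pics/m1.png",np.hstack([cv2.resize(a,(400,300),interpolation=3),cv2.resize(b,(400,300),interpolation=3)]))
E
```

```text
time: 0.72
tool_pos: [0.2907, -0.3466, 0.3213]
tool_rot: [-0.0, 0.989, 0.146, 0.0]
contact_force: [-0.0, -0.6, -0.1]
gripper_width: 1.002
grasp_force: 0.0
time: 1.35
tool_pos: [0.4007, -0.0968, 0.4115]
tool_rot: [0.0, 0.989, 0.146, 0.0]
contact_force: [0.5, -0.4, 0.1]
gripper_width: 0.998
grasp_force: 0.0
time: 1.85
tool_pos: [0.4004, -0.0984, 0.4108]
tool_rot: [-0.0, 0.87, 0.493, -0.0]
contact_force: [-0.8, 0.5, 1.0]
gripper_width: 0.997
grasp_force: 0.0
time: 2.35
tool_pos: [0.4004, -0.0985, 0.4108]
tool_rot: [-0.0, 0.708, 0.706, -0.0]
contact_force: [-0.1, 0.2, 0.7]
gripper_width: 0.999
grasp_force: 0.0
[-0.4222 -0.5054  1.7919  0.      1.8559 -0.4201] [ 0.4004 -0.0985  0.4108] [-0.0004  0.7078  0.7064 -0.0001]
```

View pics/m1.png

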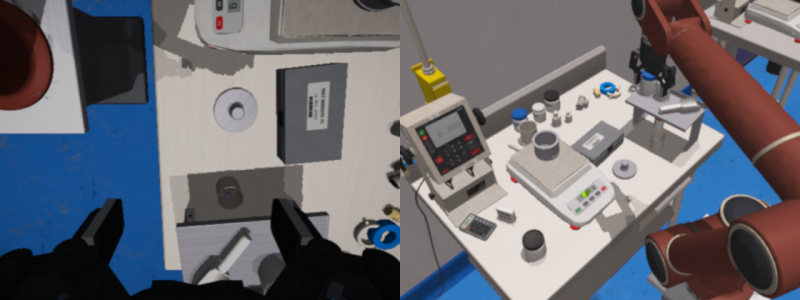

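w1 (half scale) shows the lid at (235,110), the beaker mouth at (228,190) just in front of the riser edge line at y≈215, and the stored jar lower right. s1 now sees the riser unobstructed, with the beaker at (657,135) and the lid at (624,168). Next I'll zoom both.

```bash
python3 - <<'E'
import cv2,numpy as np
a=cv2.imread("pics/w1.png"); b=cv2.imread("pics/s1.png")
A=cv2.resize(a[100:320,230:430],(400,440),interpolation=2)[:, :400]
A=cv2.resize(a[110:330,230:470],(480,440),interpolation=2)
B=cv2.resize(b[165:275,280:360],(320,440),interpolation=2)
cv2.imwrite("pics/m2.png",np.hstack([A,B]))
E
```

```text
(no output)
```

View pics/m2.png

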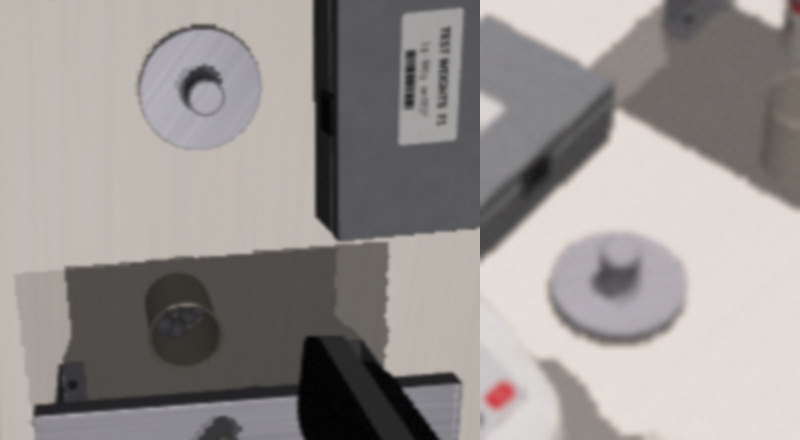

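```bash
python3 - <<'E'
from h import *
np.set_printoptions(precision=4,suppress=True)
_,w=load("w1");_,s=load("s1")
W=lambda x,y:(230+x/2-.25,110+y/2-.25)
S=lambda x,y:(280+(x-480)/4,165+y/4)
C=lambda x,y:(130+x*.375,95+y*.375)
bm=W(185,333); print("beaker w",plane(w,bm,.065),"s",plane(s,C(617,249),.065),meet([ray(w,bm),ray(s,C(617,249))]))
print("lid disc",plane(w,W(200,88),.0115),plane(s,S(618,283),.0115),meet([ray(w,W(200,88)),ray(s,S(618,283))]))
print("knob",plane(w,W(206,97),.041),plane(s,S(621,246),.041),meet([ray(w,W(206,97)),ray(s,S(621,246))]))
for p in [(35,410),(460,378)]: print("edge",plane(w,W(*p),.162))
for p in [(35,416),(300,393)]: print("edge lower",plane(w,W(*p),.162))
_,t=load("t1")
# jar rim: dark interior/ellipse
for n,c0 in (("s1",(205,192)),("t1",(222,193))):
    im,c=load(n); print(n,im[185:215:6,c0[0],:].tolist())
a=cv2.imread("pics/s1.png")[165:235,165:245]; b=cv2.imread("pics/t1.png")[165:235,185:265]
cc=cv2.imread("pics/s1.png")[150:220,330:390]
cv2.imwrite("pics/m3.png",np.hstack([cv2.resize(a,(320,280),interpolation=2),cv2.resize(b,(320,280),interpolation=2),cv2.resize(cc,(160,280),interpolation=2)[:, :160]]))
E
```

```text
beaker w [ 0.4701 -0.283   0.065 ] s [ 0.4717 -0.288   0.065 ] [ 0.4683 -0.2805  0.0718]
lid disc [ 0.4812 -0.1051  0.0115] [ 0.4779 -0.1041  0.0115] [ 0.481  -0.1064  0.0073]
knob [ 0.4814 -0.1068  0.041 ] [ 0.4818 -0.1096  0.041 ] [ 0.4803 -0.1066  0.0447]
edge [ 0.3633 -0.2848  0.162 ]
edge [ 0.6287 -0.262   0.162 ]
edge lower [ 0.3632 -0.2892  0.162 ]
edge lower [ 0.53   -0.2727  0.162 ]
s1 [[98, 95, 98], [89, 87, 90], [89, 85, 89], [152, 146, 150], [100, 96, 100]]
t1 [[154, 154, 153], [84, 81, 82], [118, 114, 115], [170, 169, 168], [79, 82, 79]]
```

View pics/m3.png

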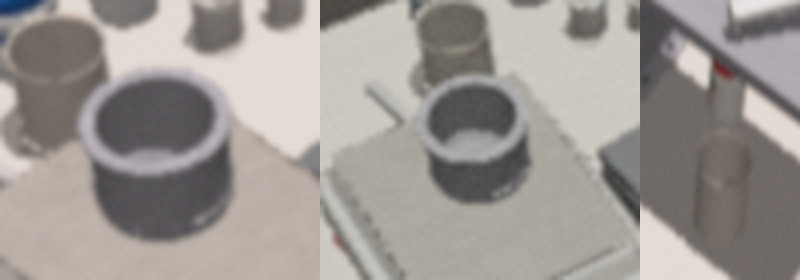

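Both jar views show the rim clearly (centres s1 (204,195.2), t1 (223.3,194.8)), with an empty lookalike beaker behind it. The beaker under the riser is at (0.470,-0.285), and the roof edge is at y≈-0.276 with a yaw of 4.9°. I'll tilt the tool 42° for the reach.

```bash
python3 shift.py '[[1,0,0,0,0,0,-0.086],[1,0,0,0,0,-0.183,0],[1,0,0,0,0,-0.183,0],[1,0,0,0,0,-0.183,0],[1,0,0,0,0,-0.184,0]]'
python3 - <<'E'
from h import *
np.set_printoptions(precision=4,suppress=True)
s=rec(); print(s["joint_pos"],s["tool_pos"]); print(rot(s["tool_rot"]).as_matrix())
print("to pre",tools(np.array([.4627,-.1998,.135])-s["tool_pos"]))
_,s1=load("s1");_,t1=load("t1")
print("jar",plane(s1,(204,195.2),.187),plane(t1,(223.3,194.8),.187),meet([ray(s1,(204,195.2)),ray(t1,(223.3,194.8))]))
E
```

```text
time: 3.12
tool_pos: [0.4006, -0.0983, 0.4124]
tool_rot: [0.267, 0.631, 0.687, -0.243]
contact_force: [1.6, -0.1, -1.1]
gripper_width: 0.999
grasp_force: 0.0
[ 0.0389 -0.5698  1.9495 -0.743   1.6778 -0.161 ] [ 0.4006 -0.0983  0.4124]
[[-0.0606  0.9963  0.0604]
 [ 0.7367  0.0855 -0.6708]
 [-0.6735  0.0038 -0.7392]]
to pre [0.1083 0.0521 0.2769]
jar [0.6582 0.105  0.187 ] [0.6571 0.0991 0.187 ] [0.6738 0.0938 0.1675]
```

```bash
python3 shift.py '[[1,0.0217,0.0104,0.0554,0,0,0],[1,0.0217,0.0104,0.0554,0,0,0],[1,0.0217,0.0104,0.0554,0,0,0],[1,0.0217,0.0104,0.0554,0,0,0],[1,0.0217,0.0104,0.0554,0,0,0]]';python3 shift.py '[[1,0,0,0,0,0,0]]'
python3 - <<'E'
from h import *
np.set_printoptions(precision=4,suppress=True)
s=rec(); print(s["joint_pos"],s["tool_pos"])
snap("wrist","w2"); snap("scene","s2")
a=cv2.imread("pics/w2.png"); b=cv2.imread("pics/s2.png")[110:250,290:430]
cv2.imwrite("pics/m4.png",np.hstack([cv2.resize(a,(480,360),interpolation=2),cv2.resize(b,(320,320),interpolation=2)[0:320].copy() if 0 else cv2.resize(b,(320,360),interpolation=2)]))
E
```

```text
time: 3.75
tool_pos: [0.4616, -0.199, 0.1314]
tool_rot: [0.265, 0.632, 0.687, -0.241]
contact_force: [1.1, 0.5, -0.4]
gripper_width: 1.002
grasp_force: 0.0
time: 3.88
tool_pos: [0.4576, -0.1985, 0.1267]
tool_rot: [0.259, 0.631, 0.689, -0.245]
contact_force: [0.0, 0.6, -0.6]
gripper_width: 1.001
grasp_force: 0.0
[-0.1964 -0.2121  2.1716 -0.8005  1.1092  0.0628] [ 0.4576 -0.1985  0.1267]
```

View pics/m4.png

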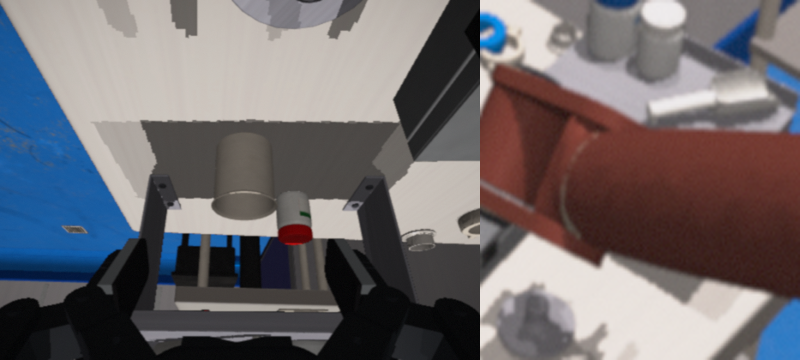

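w2 shows the beaker between the fingers (mouth ellipse centre at (244,205) at 0.857 scale, base at about (244,145)). The red-capped stored jar stands behind it to the right.

```bash
python3 - <<'E'
from h import *
np.set_printoptions(precision=4,suppress=True)
im,w=load("w2");_,w1=load("w1")
k=560/480
for p in [(243.5,205)]:
    q=(p[0]*k,p[1]*k); print("mouth",plane(w,q,.065), meet([ray(w,q),ray(w1,(322.25,276.25))]))
for x in (.470,): 
  for y in (-.28,-.285,-.29):
    print(y,"mouth",proj(w,(x,y,.065))/k,"foot front",proj(w,(x,y+.029,0))/k,"rimfar",proj(w,(x,y-.029,.065))/k,"rimnear",proj(w,(x,y+.029,.065))/k,"L",proj(w,(x-.029,y,.065))/k,"R",proj(w,(x+.029,y,.065))/k)
s=manip.state(); Rm=rot(s["tool_rot"]).as_matrix(); print(Rm, s["joint_pos"],s["tool_pos"])
E
```

```text
mouth [ 0.4698 -0.2824  0.065 ] [ 0.47   -0.2832  0.0646]
-0.28 mouth [244.0067 203.8036] foot front [247.3102 122.6952] rimfar [240.7949 217.2676] rimnear [247.8939 187.5076] L [209.9722 202.2407] R [277.5508 205.344 ]
-0.285 mouth [243.41   206.3049] foot front [246.6783 126.3996] rimfar [240.2968 219.356 ] rimnear [247.1664 190.5575] L [209.9246 204.7854] R [276.4207 207.8028]
-0.29 mouth [242.8323 208.7266] foot front [246.066  129.9895] rimfar [239.8131 221.3836] rimnear [246.4644 193.5006] L [209.8785 207.2486] R [275.3263 210.1841]
[[-0.0629  0.9964  0.0572]
 [ 0.7402  0.085  -0.667 ]
 [-0.6695  0.0004 -0.7428]] [-0.1945 -0.2191  2.166  -0.8015  1.1097  0.0619] [ 0.4615 -0.1986  0.1336]
```

```bash
python3 shift.py '[[1,-0.0005,0.0004,0.04,0,0,0],[1,-0.0005,0.0004,0.04,0,0,0],[1,-0.0005,0.0004,0.04,0,0,0],[1,0,0,0.029,0,0,0],[1,0,0,0,0,0,0]]'; python3 -c "
from h import *
np.set_printoptions(precision=4,suppress=True)
for i in range(1):
  s=rec();print(s['tool_pos'],s['contact_force'],tools(np.array([.4713,-.2992,.0237])-s['tool_pos']))"
```

```text
time: 4.6
tool_pos: [0.4723, -0.2997, 0.0252]
tool_rot: [0.265, 0.632, 0.687, -0.242]
contact_force: [0.2, 0.7, 0.6]
gripper_width: 1.0
grasp_force: 0.0
[ 0.4723 -0.2997  0.0252] [0.1503 0.685  0.6055] [ 0.0014 -0.001   0.0007]
```

Now close on the beaker and lift slightly.

```bash
python3 shift.py '[[0.3,0,0,0,0,0,0],[0.3,0,0,0,0,0,0],[0.3,0,0,0,0,0,0],[0.3,0,0,0,0,0,0]]'; python3 shift.py '[[0.3,0,0,0,0,0,0],[0.3,0,0,0,0,0,0],[0.3,-0.008,0,-0.009,0,0,0],[0.3,0,0,0,0,0,0]]'; python3 -c "
from h import *
np.set_printoptions(precision=4,suppress=True)
s=rec();print(s['tool_pos'],s['contact_force'],s['gripper_width'],s['grasp_force'],s['joint_pos'])
snap('wrist','w3')"
```

```text
time: 5.1
tool_pos: [0.4729, -0.2988, 0.0261]
tool_rot: [0.266, 0.631, 0.687, -0.242]
contact_force: [-2.8, 2.1, 5.5]
gripper_width: 0.646
grasp_force: 62.3
time: 5.6
tool_pos: [0.4721, -0.2985, 0.0367]
tool_rot: [0.265, 0.631, 0.688, -0.242]
contact_force: [0.8, 0.1, -2.7]
gripper_width: 0.643
grasp_force: 63.9
[ 0.4721 -0.2985  0.0367] [ 0.8217  0.1155 -2.6837] 0.6434809732437745 63.89146427507512 [-0.4002  0.0247  2.1387 -0.9308  0.8284  0.1185]
```

```bash
python3 shift.py '[[0.3,0,0,-0.03,0,0,0],[0.3,0,0,-0.04,0,0,0],[0.3,0,0,-0.04,0,0,0],[0.3,0,0,-0.04,0,0,0],[0.3,0,0,0,0,0,0]]'; cat > fk.py <<'E'
from h import *
from scipy.optimize import least_squares
J0=([-1.39696771e+00,5.34028627e-02,1.61429688e+00,-1.3e-05,1.47600059e+00,-1.18965842e-01],[0.18030151,-0.59777522,0.23003278],[-1.053e-03,9.89302412e-01,1.45875384e-01,-3.5e-05])
def fk(p,j,s4,s6):
    rz=lambda a:R.from_euler("z",a); ry=lambda a:R.from_euler("y",a)
    A=rz(j[0]);B=A*ry(j[1]);C=B*ry(j[2]);D=C*rz(s4*j[3])*ry(j[4])
    x=A.apply([p[0],p[1],p[2]])+B.apply([0,0,p[3]])+C.apply([p[4],0,p[5]])+D.apply([0,0,p[6]])
    return x,D*rz(s6*j[5]+p[7])
def fit():
    L=[J0]+[json.loads(l) for l in open("log.jsonl")]
    best=None
    for s4 in(1,-1):
      for s6 in(1,-1):
        for o in (0,1.57,3.14,-1.57):
          def f(p):
            e=[]
            for j,x,q in L:
                X,O=fk(p,j,s4,s6); e+=list(X-x)+list(.2*(O*rot(q).inv()).as_rotvec())
            return np.array(e)
          r=least_squares(f,[0.05,.07,.3,.45,.0,.45,.25,o])
          if best is None or r.cost<best[0]: best=(r.cost,r.x,s4,s6,np.abs(r.fun).max())
    return best
E
python3 - <<'E'
from fk import *
np.set_printoptions(precision=4,suppress=True)
s=rec();print(s['tool_pos'],s['contact_force'],s['gripper_width'],s['joint_pos'])
b=fit(); print(b)
E
```

```text
time: 6.28
tool_pos: [0.4642, -0.1976, 0.1492]
tool_rot: [0.266, 0.631, 0.688, -0.241]
contact_force: [-0.9, 0.1, -2.7]
gripper_width: 0.645
grasp_force: 65.0
[ 0.4642 -0.1976  0.1492] [-0.8755  0.0962 -2.6869] 0.6447646646976877 [-0.1919 -0.2407  2.1547 -0.7909  1.1287  0.0386]
(np.float64(1.683377515488023e-14), array([-0.    ,  0.0742,  0.238 ,  0.4264,  0.0957,  0.6099,  0.2795,
        1.5708]), 1, 1, np.float64(1.6284482716011486e-07))
```

The FK fit is exact. Next I'll plan the pour poses with it.

```bash
cat > plan.py <<'E'
from fk import *
P=fit(); lo=np.array([-3.01,-1.01,.06,-1.02,.09,-3.14]); hi=np.array([3.01,2.22,2.58,4.17,2.62,3.14])
def ik(x,O,j0):
    f=lambda j:(lambda r:np.r_[r[0]-x,.3*(r[1]*O.inv()).as_rotvec()])(fk(P[1],j,P[2],P[3]))
    r=least_squares(f,np.clip(j0,lo+.01,hi-.01),bounds=(lo,hi)); return r.x,np.abs(r.fun).max()
L=[json.loads(l) for l in open("log.jsonl")]
# beaker in tool at grasp
Rg=rot(L[-1][2]); TB=Rg.inv().apply(np.array([.470,-.2845,0])-[.4729,-.2988,.0261]); RB=Rg.inv()  # beaker world rot = identity then
def pour(phi,yaw,lip,jar,side=None):
    "tool pose: lip point of tipped beaker at lip. yaw: extra world yaw; mouth horizontal dir m0"
    Ry=R.from_euler("z",yaw); h=Ry.apply([-np.cos(np.radians(85.1)),np.sin(np.radians(85.1)),0]); m0=-h
    ax=np.cross([0,0,1],m0); Rb=R.from_rotvec(ax*phi)*Ry   # beaker rot
    lp=R.from_rotvec(ax*phi).apply(m0*.027+np.array([0,0,.065]))
    org=np.asarray(lip)-lp; Rt=Rb*RB.inv(); return org-Rt.apply(TB),Rt,org,h
E
python3 - <<'E'
from plan import *
np.set_printoptions(precision=3,suppress=True)
jar=np.array([.658,.101,.187]); s=manip.state()
for yd in (0,-20,-45,-70,-90):
    j=s["joint_pos"]
    for ph in (0,40,65,90,115,125):
        x,O,org,h=pour(np.radians(ph),np.radians(yd),[0,0,0],jar)
        lip=jar+h*.012+[0,0,.028 if ph>60 else .07]
        x,O,org,h=pour(np.radians(ph),np.radians(yd),lip,jar)
        j,e=ik(x,O,j); print(yd,ph,x,j,"err %.4f"%e)
E
```

```text
0 0 [0.658 0.126 0.218] [ 0.349  0.311  1.465 -0.705  1.585  0.333] err 0.0000
0 40 [0.656 0.148 0.235] [ 0.126  0.159  1.492 -0.036  1.486  0.044] err 0.0000
0 65 [0.655 0.153 0.21 ] [-0.044  0.172  1.557  0.4    1.469 -0.18 ] err 0.0000
0 90 [0.655 0.152 0.228] [-0.192  0.236  1.574  0.798  1.604 -0.362] err 0.0000
0 115 [0.656 0.143 0.243] [-0.288  0.363  1.581  1.151  1.785 -0.476] err 0.0000
0 125 [0.657 0.138 0.248] [-0.309  0.426  1.581  1.285  1.864 -0.503] err 0.0000
-20 0 [0.666 0.124 0.218] [ 0.309  0.453  1.284 -0.621  1.802  0.55 ] err 0.0000
-20 40 [0.672 0.146 0.235] [ 0.12   0.202  1.444 -0.036  1.504  0.387] err 0.0000
-20 65 [0.673 0.151 0.21 ] [-0.043  0.128  1.606  0.401  1.329  0.141] err 0.0000
-20 90 [0.673 0.15  0.228] [-0.201  0.115  1.711  0.862  1.349 -0.151] err 0.0000
-20 115 [0.671 0.141 0.243] [-0.314  0.201  1.781  1.28   1.492 -0.406] err 0.0000
-20 125 [0.669 0.136 0.248] [-0.339  0.26   1.794  1.429  1.575 -0.488] err 0.0000
-45 0 [0.675 0.119 0.218] [ 0.231  0.594  1.092 -0.469  2.031  0.844] err 0.0000
-45 40 [0.689 0.136 0.235] [ 0.1    0.245  1.
[... 640 characters left out ...]
 -0.128  1.953  0.636  0.646  0.681] err 0.0000
-70 115 [0.697 0.117 0.243] [-0.151 -0.169  2.155  1.674  0.554 -0.312] err 0.0000
-70 125 [0.692 0.115 0.248] [-0.17  -0.127  2.203  2.048  0.682 -0.671] err 0.0000
-90 0 [0.683 0.101 0.218] [ 0.051  0.694  0.95  -0.036  2.231  1.524] err 0.0000
-90 40 [0.705 0.103 0.235] [ 0.044  0.275  1.359 -0.007  1.544  1.531] err 0.0000
-90 65 [0.71  0.104 0.21 ] [0.036 0.046 1.693 0.016 1.002 1.518] err 0.0000
-90 90 [0.709 0.104 0.228] [ 0.027 -0.147  1.971  0.082  0.483  1.46 ] err 0.0000
-90 115 [0.7   0.103 0.243] [ 0.017 -0.204  2.184  2.651  0.126 -1.103] err 0.0000
-90 125 [0.695 0.102 0.248] [ 0.015 -0.164  2.236  2.968  0.383 -1.417] err 0.0000
```

```bash
python3 - <<'E'
from h import *
np.set_printoptions(precision=4,suppress=True)
_,s=load("s1")
for p in [(148,268),(75,300),(125,215)]: print(plane(s,p,0.0)[:2],plane(s,p,.1)[:2],plane(s,p,.2)[:2])
t=manip.state()["tool_pos"]; print(t,tools(np.array([.658,.126,.275])-t),tools([0,0,.06]))
E
```

```text
[0.7161 0.2674] [0.6397 0.3011] [0.5634 0.3348]
[0.7626 0.4496] [0.6821 0.4668] [0.6015 0.484 ]
[0.9156 0.2015] [0.8211 0.2412] [0.7267 0.2809]
[ 0.4642 -0.1976  0.1492] [ 0.1431  0.2223 -0.297 ] [-0.0402  0.0003 -0.0445]
```

```bash
cat >> plan.py <<'E'
def rows(x,O,n,s=None):
    s=s or manip.state(); x0=np.array(s["tool_pos"]);O0=rot(s["tool_rot"]); v=(O0.inv()*O).as_rotvec(); out=[]
    for i in range(n):
        Oi=O0*R.from_rotvec(v*i/n); out.append(np.r_[Oi.inv().apply((x-x0)/n),v/n])
    return np.array(out)
JAR=np.array([.658,.101,.187])
def target(ph,back,up,yd=0,jar=JAR):
    h=pour(0,np.radians(yd),[0,0,0],jar)[3]
    return pour(np.radians(ph),np.radians(yd),jar+h*back+[0,0,up],jar)[:2]
E
python3 - <<'E'
from plan import *
np.set_printoptions(precision=4,suppress=True)
x,O=target(0,-.06,.13); print(x); print(rows(x,O,7)[[0,-1]])
E
```

```text
[0.6637 0.0538 0.2781]
[[ 0.0125  0.0317 -0.0358  0.      0.      0.    ]
 [ 0.0125  0.0317 -0.0358  0.      0.      0.    ]]
```

```bash
python3 shift.py '[[0.3,-0.03,0,-0.035,0,0,0],[0.3,0.0125,0.0317,-0.0358,0,0,0],[0.3,0.0125,0.0317,-0.0358,0,0,0],[0.3,0.0125,0.0317,-0.0358,0,0,0],[0.3,0.0125,0.0317,-0.0358,0,0,0]]';  python3 shift.py '[[0.3,0.0125,0.0317,-0.0358,0,0,0],[0.3,0.0125,0.0317,-0.0358,0,0,0],[0.3,0.0125,0.0317,-0.0358,0,0,0],[0.3,0,0,0,0,0,0]]'
python3 - <<'E'
from plan import *
np.set_printoptions(precision=4,suppress=True)
s=rec(); print(s["tool_pos"],s["joint_pos"])
x,O=target(40,-.06,.12); print(x); print(rows(x,O,4))
E
```

```text
time: 6.9
tool_pos: [0.5776, -0.0536, 0.264]
tool_rot: [0.263, 0.631, 0.688, -0.243]
contact_force: [0.9, -1.2, -2.9]
gripper_width: 0.645
grasp_force: 65.3
time: 7.4
tool_pos: [0.6654, 0.0549, 0.3193]
tool_rot: [0.264, 0.63, 0.689, -0.242]
contact_force: [0.0, -0.3, -2.6]
gripper_width: 0.649
grasp_force: 65.3
[0.6654 0.0549 0.3193] [ 0.2484  0.1997  1.4256 -0.723   1.637   0.1557]
[0.6618 0.0758 0.2852]
[[ 0.0096 -0.0004  0.0028 -0.0011  0.1742  0.0014]
 [ 0.009  -0.0005  0.0044 -0.0011  0.1742  0.0014]
 [ 0.0081 -0.0005  0.0059 -0.0011  0.1742  0.0014]
 [ 0.0069 -0.0005  0.0072 -0.0011  0.1742  0.0014]]
```

```bash
python3 shift.py '[[0.3,0.0096,0,0.0028,0,0.174,0],[0.3,0.009,0,0.0044,0,0.174,0],[0.3,0.008,0,0.006,0,0.174,0],[0.3,0.007,0,0.007,0,0.174,0],[0.3,0,0,0,0,0,0]]'
python3 - <<'E'
from plan import *
np.set_printoptions(precision=4,suppress=True)
s=rec(); print(s["tool_pos"],s["joint_pos"])
snap("wrist","w4"); snap("scene","s4")
_,w=load("w4"); print(proj(w,(.658,.101,.187)))
a=cv2.imread("pics/w4.png"); b=cv2.imread("pics/s4.png")[100:280,120:300]
cv2.imwrite("pics/m5.png",np.hstack([cv2.resize(a,(480,360),interpolation=2),cv2.resize(b,(320,360),interpolation=2)]))
E
```

```text
time: 8.02
tool_pos: [0.6608, 0.0706, 0.284]
tool_rot: [0.013, 0.678, 0.735, -0.015]
contact_force: [1.0, -0.2, -3.6]
gripper_width: 0.643
grasp_force: 65.3
[0.6608 0.0706 0.284 ] [ 0.0113  0.1231  1.4513 -0.0397  1.5685 -0.0694]
[276.2436 165.4264]
```

View pics/m5.png

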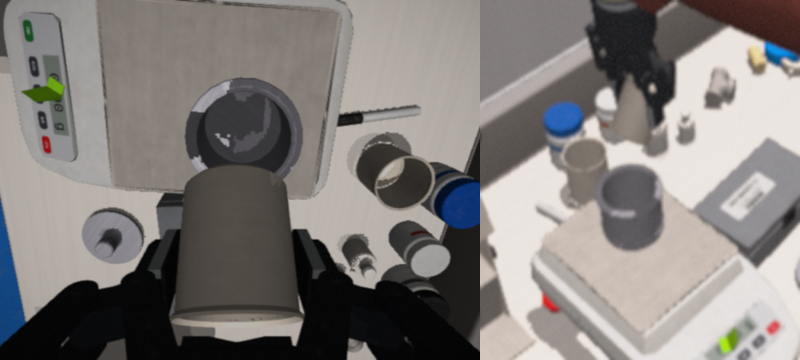

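w4 shows the jar rim as a circle spanning x 186–301 with its top at y=78 (0.857 scale), partly hidden by the held beaker. The beaker's mouth points down-image, as planned.

```bash
python3 - <<'E'
from plan import *
np.set_printoptions(precision=4,suppress=True)
_,w=load("w4"); k=560/480
L=plane(w,(186*k,135*k),.187);Rr=plane(w,(301*k,135*k),.187);T=plane(w,(243.5*k,78*k),.187)
print(L,Rr,T, "centre", (L+Rr)/2, T-[0,.0465,0])
for c in ((.664,.104),(.662,.102)): 
  print([ (proj(w,(c[0]+.0465*np.cos(a),c[1]+.0465*np.sin(a),.187))/k).round(0) for a in (0,np.pi/2,np.pi,-np.pi/2)])
_,s1=load("s1");_,t1=load("t1");cw=(284,158)
print(meet([ray(s1,(204,195.2)),ray(t1,(223.3,194.8)),ray(w,cw)]),meet([ray(s1,(204,195.2)),ray(w,cw)]),meet([ray(t1,(223.3,194.8)),ray(w,cw)]))
E
```

```text
[0.6183 0.1031 0.187 ] [0.7072 0.1104 0.187 ] [0.659  0.1486 0.187 ] centre [0.6627 0.1068 0.187 ] [0.659  0.1021 0.187 ]
[array([304., 143.]), array([251.,  76.]), array([185., 134.]), array([240., 194.])]
[array([301., 146.]), array([248.,  79.]), array([182., 136.]), array([237., 196.])]
[0.6627 0.1013 0.1806] [0.6623 0.1041 0.1827] [0.6627 0.101  0.1796]
```

```bash
sed -i 's/^JAR=.*/JAR=np.array([.662,.103,.187])/' plan.py; python3 - <<'E'
from plan import *
np.set_printoptions(precision=4,suppress=True)
s=dict(manip.state())
for ph,b,u,n in ((65,.015,.045,4),(95,.015,.030,4),(120,.015,.030,4)):
    x,O=target(ph,b,u); print(ph,x); print(rows(x,O,n,s)); q=O.as_quat(); s={"tool_pos":x,"tool_rot":[q[3],*q[:3]]}
E
```

```text
65 [0.6589 0.1585 0.2269]
[[ 0.0218  0.0013  0.0137  0.0011  0.2836 -0.0002]
 [ 0.0171  0.0013  0.0192  0.0011  0.2836 -0.0002]
 [ 0.0111  0.0014  0.0233  0.0011  0.2836 -0.0002]
 [ 0.0041  0.0014  0.0254  0.0011  0.2836 -0.0002]]
95 [0.6592 0.1556 0.2328]
[[ 0.001  -0.     -0.0013  0.0006  0.1309 -0.0006]
 [ 0.0012 -0.     -0.0012  0.0006  0.1309 -0.0006]
 [ 0.0013 -0.     -0.001   0.0006  0.1309 -0.0006]
 [ 0.0014 -0.     -0.0008  0.0006  0.1309 -0.0006]]
120 [0.66   0.1454 0.2473]
[[ 0.0037 -0.     -0.0024  0.0005  0.1091 -0.0005]
 [ 0.004  -0.     -0.002   0.0005  0.1091 -0.0005]
 [ 0.0042 -0.     -0.0015  0.0005  0.1091 -0.0005]
 [ 0.0043 -0.     -0.0011  0.0005  0.1091 -0.0005]]
```

```bash
sed -i 's/Rg=rot(L\[-1\]\[2\])/Rg=rot([x for x in L if x[1][2]<.03][-1][2])/' plan.py; python3 - <<'E'
from plan import *
np.set_printoptions(precision=4,suppress=True)
print(Rg.as_matrix()[:,2],TB)
s=dict(manip.state())
for ph,b,u,n in ((65,.015,.045,4),(95,.015,.030,5),(120,.015,.030,4)):
    x,O=target(ph,b,u); print(ph,x); print(rows(x,O,n,s)); q=O.as_quat(); s={"tool_pos":x,"tool_rot":[q[3],*q[:3]]}
E
```

```text
[ 0.0585 -0.6678 -0.742 ] [ 0.0282 -0.0017  0.0096]
65 [0.6589 0.1585 0.2269]
[[ 0.0218  0.0013  0.0137 -0.0008  0.1098  0.0003]
 [ 0.0202  0.0013  0.016  -0.0008  0.1098  0.0003]
 [ 0.0183  0.0013  0.0181 -0.0008  0.1098  0.0003]
 [ 0.0162  0.0013  0.02   -0.0008  0.1098  0.0003]]
95 [0.6592 0.1556 0.2328]
[[-0.0001  0.     -0.0013  0.0002  0.1047  0.0001]
 [ 0.0001  0.     -0.0013  0.0002  0.1047  0.0001]
 [ 0.0002  0.     -0.0013  0.0002  0.1047  0.0001]
 [ 0.0003  0.     -0.0013  0.0002  0.1047  0.0001]
 [ 0.0005  0.     -0.0012  0.0002  0.1047  0.0001]]
120 [0.66   0.1454 0.2473]
[[ 0.0013  0.     -0.0042  0.0003  0.1091  0.0001]
 [ 0.0018  0.     -0.004   0.0003  0.1091  0.0001]
 [ 0.0022 -0.     -0.0038  0.0003  0.1091  0.0001]
 [ 0.0026 -0.     -0.0036  0.0003  0.1091  0.0001]]
```

```bash
python3 shift.py '[[0.3,0.0218,0.0013,0.0137,0,0.11,0],[0.3,0.0202,0.0013,0.016,0,0.11,0],[0.3,0.0183,0.0013,0.0181,0,0.11,0],[0.3,0.0162,0.0013,0.02,0,0.11,0],[0.3,0,0,0,0,0,0]]'
python3 - <<'E'
from plan import *
np.set_printoptions(precision=4,suppress=True)
s=rec(); print(s["tool_pos"],s["joint_pos"],s["contact_force"])
for ph,b,u,n in ((65,.015,.045,1),(95,.015,.030,6),(120,.015,.030,4)):
    x,O=target(ph,b,u); print(ph,x); print(rows(x,O,n,s)[[0,-1]]); q=O.as_quat(); s={"tool_pos":x,"tool_rot":[q[3],*q[:3]]}
E
```

```text
time: 8.75
tool_pos: [0.6577, 0.1599, 0.2249]
tool_rot: [-0.149, 0.662, 0.722, 0.132]
contact_force: [-0.2, -0.8, -3.3]
gripper_width: 0.641
grasp_force: 65.3
[0.6577 0.1599 0.2249] [-0.0337  0.1764  1.5269  0.397   1.5016 -0.1606] [-0.2027 -0.751  -3.2692]
65 [0.6589 0.1585 0.2269]
[[-0.0006  0.0011 -0.0024 -0.0079 -0.0001  0.0018]
 [-0.0006  0.0011 -0.0024 -0.0079 -0.0001  0.0018]]
95 [0.6592 0.1556 0.2328]
[[-0.0001  0.     -0.0011  0.0002  0.0873  0.0001]
 [ 0.0004  0.     -0.001   0.0002  0.0873  0.0001]]
120 [0.66   0.1454 0.2473]
[[ 0.0013  0.     -0.0042  0.0003  0.1091  0.0001]
 [ 0.0026 -0.     -0.0036  0.0003  0.1091  0.0001]]
```

```bash
python3 shift.py '[[0.3,0,0,-0.001,0,0.087,0],[0.3,0,0,0,0,0,0],[0.3,0,0,-0.001,0,0.087,0],[0.3,0,0,0,0,0,0]]'; python3 shift.py '[[0.3,0,0,-0.001,0,0.087,0],[0.3,0,0,0,0,0,0],[0.3,0,0,-0.001,0,0.087,0],[0.3,0,0,0,0,0,0]]';  python3 shift.py '[[0.3,0,0,-0.001,0,0.087,0],[0.3,0,0,0,0,0,0],[0.3,0,0,-0.001,0,0.087,0],[0.3,0,0,0,0,0,0],[0.3,0,0,0,0,0,0]]'; python3 shift.py '[[0.3,0.0015,0,-0.004,0,0.11,0],[0.3,0.002,0,-0.004,0,0.11,0],[0.3,0.002,0,-0.004,0,0.11,0],[0.3,0.0025,0,-0.004,0,0.11,0],[0.3,0,0,0,0,0,0]]';python3 shift.py '[[0.3,0,0,0,0,0,0],[0.3,0,0,0,0,0,0],[0.3,0,0,0,0,0,0],[0.3,0,0,0,0,0,0]]'
python3 - <<'E'
from plan import *
snap("wrist","w5"); snap("scene","s5"); snap("top","t5")
b=cv2.imread("pics/s5.png")[130:250,140:260];a=cv2.imread("pics/w5.png"); c=cv2.imread("pics/t5.png")[140:260,170:290]
cv2.imwrite("pics/m6.png",np.vstack([cv2.resize(np.hstack([b,c]),(800,400),interpolation=2),cv2.resize(a,(266,200))[:, :].repeat(1,0) if 0 else np.hstack([cv2.resize(a,(266,200)),np.zeros((200,534,3),np.uint8)])]))
E
```

```text
time: 9.25
tool_pos: [0.6596, 0.1581, 0.2301]
tool_rot: [-0.209, 0.649, 0.707, 0.191]
contact_force: [-0.4, 0.8, -3.1]
gripper_width: 0.648
grasp_force: 65.3
time: 9.75
tool_pos: [0.6595, 0.1573, 0.2312]
tool_rot: [-0.27, 0.63, 0.686, 0.246]
contact_force: [0.0, 0.3, -2.3]
gripper_width: 0.645
grasp_force: 65.3
time: 10.38
tool_pos: [0.66, 0.1566, 0.234]
tool_rot: [-0.328, 0.605, 0.66, 0.301]
contact_force: [0.2, -0.1, -2.0]
gripper_width: 0.644
grasp_force: 65.8
time: 11.0
tool_pos: [0.6607, 0.1457, 0.2469]
tool_rot: [-0.465, 0.525, 0.572, 0.425]
contact_force: [-0.2, -0.1, -0.9]
gripper_width: 0.642
grasp_force: 65.9
time: 11.5
tool_pos: [0.6608, 0.1459, 0.2483]
tool_rot: [-0.464, 0.525, 0.572, 0.426]
contact_force: [-0.1, 0.1, -0.8]
gripper_width: 0.644
grasp_force: 65.9
```

```bash
python3 - <<'E'
from plan import *
np.set_printoptions(precision=4,suppress=True)
print(rows(np.array([.660,.02,.34]),rot(manip.state()["tool_rot"]),4)[0])
E
```

```text
[ 0.0161 -0.0029 -0.0353  0.      0.      0.    ]
```

View pics/m6.png

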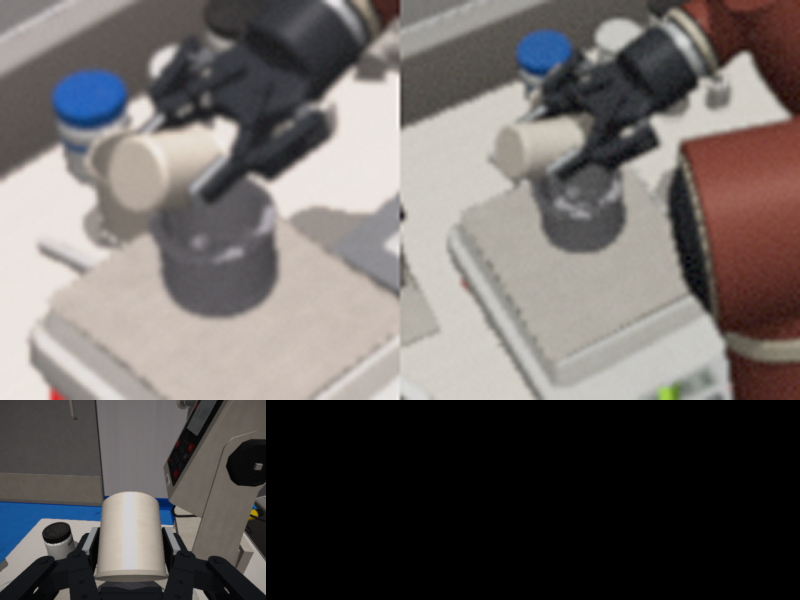

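m6 shows the beaker tipped right over the jar with balls visible inside it and none on the pan. The wrist force fell to the weight of an empty beaker. I'll back out and un-tip.

```bash
python3 shift.py '[[0.3,0.016,-0.003,-0.0353,0,0,0],[0.3,0.016,-0.003,-0.0353,0,0,0],[0.3,0.016,-0.003,-0.0353,0,0,0],[0.3,0.016,-0.003,-0.0353,0,0,0]]'
python3 - <<'E'
from plan import *
np.set_printoptions(precision=4,suppress=True)
im,c=snap("scene","s6");snap("top","t6")
# shiny balls: is anything bright on pan / count? difference of pan area vs s1
x=cv2.imread("pics/s1.png"); d=np.abs(im.astype(int)-x).max(2); p=proj(c,(.662,.103,.187)); print(p)
m=(d>40).astype(np.uint8); m[:, :]=m; n,l,st,ce=cv2.connectedComponentsWithStats(m)
print([(st[i].tolist(),ce[i].round().tolist()) for i in range(1,n) if st[i][4]>8])
s=rec(); print(s["tool_pos"],s["joint_pos"],s["contact_force"]); print(rows(np.array([.45,-.15,.26]),Rg,12)[:])
E
```

```text
time: 12.15
tool_pos: [0.6594, 0.019, 0.3401]
tool_rot: [-0.465, 0.525, 0.572, 0.426]
contact_force: [-0.0, 0.0, -1.3]
gripper_width: 0.64
grasp_force: 65.9
[203.6132 194.0043]
[([211, 0, 349, 419, 52482], [428.0, 198.0]), ([281, 31, 20, 13, 150], [290.0, 37.0]), ([278, 42, 4, 5, 10], [279.0, 44.0]), ([425, 47, 21, 22, 300], [434.0, 59.0]), ([324, 73, 7, 6, 28], [326.0, 75.0]), ([404, 78, 25, 46, 354], [419.0, 96.0]), ([234, 174, 39, 31, 340], [254.0, 186.0]), ([206, 183, 15, 8, 32], [214.0, 186.0]), ([198, 199, 5, 4, 17], [200.0, 201.0]), ([212, 198, 4, 3, 10], [214.0, 199.0]), ([276, 209, 59, 95, 1441], [305.0, 247.0]), ([289, 280, 22, 22, 290], [299.0, 291.0]), ([273, 296, 28, 41, 504], [287.0, 314.0]), ([317, 301, 11, 12, 72], [321.0, 306.0]), ([475, 314, 24, 13, 56], [489.0, 320.0]), ([344, 324, 9, 6, 21], [348.0, 326.0]), ([357, 326, 22, 14, 133], [368.0, 333.0]), ([344, 335, 8, 5, 17], [347.0, 337.0]), ([252, 342, 38, 33, 464], [265.0, 356.0]), ([343, 346, 3, 14, 27], [344.0, 352.0]), ([364, 370, 8, 25, 70], [369.0, 385.0]), ([350, 380, 7, 5, 25], [353.0, 382.0]), ([368, 390, 32, 14, 148], [384.0, 397.0])]
[0.6606 0.017  0.3427] [-0.46    0.3708  1.4348  1.2078  2.0292 -0.384 ] [-0.391   0.9065  0.2454]
[[-0.0092 -0.0187 -0.0107  0.0003 -0.1748 -0.0001]
 [-0.0109 -0.0187 -0.009   0.0003 -0.1748 -0.0001]
 [-0.0123 -0.0187 -0.0069  0.0003 -0.1748 -0.0001]
 [-0.0133 -0.0187 -0.0047  0.0003 -0.1748 -0.0001]
 [-0.0139 -0.0187 -0.0023  0.0003 -0.1748 -0.0001]
 [-0.0141 -0.0187  0.0002  0.0003 -0.1748 -0.0001]
 [-0.0139 -0.0187  0.0027  0.0003 -0.1748 -0.0001]
 [-0.0132 -0.0187  0.005   0.0003 -0.1748 -0.0001]
 [-0.0121 -0.0187  0.0073  0.0003 -0.1748 -0.0001]
 [-0.0107 -0.0187  0.0093  0.0003 -0.1748 -0.0001]
 [-0.0089 -0.0187  0.011   0.0003 -0.1748 -0.0001]
 [-0.0069 -0.0187  0.0124  0.0003 -0.1748 -0.0001]]
```

```bash
python3 shift.py '[[0.3,-0.0092,-0.0187,-0.0107,0,-0.1748,0],[0.3,-0.0109,-0.0187,-0.009,0,-0.1748,0],[0.3,-0.0123,-0.0187,-0.0069,0,-0.1748,0],[0.3,-0.0133,-0.0187,-0.0047,0,-0.1748,0],[0.3,-0.0139,-0.0187,-0.0023,0,-0.1748,0]]';python3 shift.py '[[0.3,-0.0141,-0.0187,0,0,-0.1748,0],[0.3,-0.0139,-0.0187,0.0027,0,-0.1748,0],[0.3,-0.0132,-0.0187,0.005,0,-0.1748,0],[0.3,-0.0121,-0.0187,0.0073,0,-0.1748,0],[0.3,-0.0107,-0.0187,0.0093,0,-0.1748,0]]';python3 shift.py '[[0.3,-0.0089,-0.0187,0.011,0,-0.1748,0],[0.3,-0.0069,-0.0187,0.0124,0,-0.1748,0],[0.3,0,0,0,0,0,0]]'
python3 - <<'E'
from plan import *
np.set_printoptions(precision=4,suppress=True)
s=rec(); print(s["tool_pos"],s["joint_pos"],s["contact_force"]); print(rows(np.array([.4279,-.2643,.036]),Rg,5)[:])
E
```

```text
time: 12.88
tool_pos: [0.5711, -0.0498, 0.305]
tool_rot: [-0.177, 0.656, 0.715, 0.163]
contact_force: [-0.9, 0.5, -1.7]
gripper_width: 0.644
grasp_force: 65.8
time: 13.5
tool_pos: [0.4833, -0.119, 0.271]
tool_rot: [0.142, 0.663, 0.724, -0.13]
contact_force: [0.0, 0.3, -1.4]
gripper_width: 0.642
grasp_force: 65.8
time: 13.88
tool_pos: [0.4464, -0.1452, 0.2527]
tool_rot: [0.26, 0.63, 0.69, -0.243]
contact_force: [1.1, -0.3, -1.4]
gripper_width: 0.644
grasp_force: 65.9
[ 0.4464 -0.1452  0.2527] [-0.0791 -0.4023  2.0949 -0.7343  1.3736 -0.0489] [ 1.0965 -0.2647 -1.4031]
[[ 0.0114 -0.0055  0.0479 -0.0009 -0.0013  0.002 ]
 [ 0.0115 -0.0055  0.0479 -0.0009 -0.0013  0.002 ]
 [ 0.0115 -0.0056  0.0479 -0.0009 -0.0013  0.002 ]
 [ 0.0116 -0.0057  0.0479 -0.0009 -0.0013  0.002 ]
 [ 0.0116 -0.0057  0.0479 -0.0009 -0.0013  0.002 ]]
```

```bash
python3 shift.py '[[0.3,0.0115,-0.0055,0.048,0,0,0],[0.3,0.0115,-0.0055,0.048,0,0,0],[0.3,0.0115,-0.0055,0.048,0,0,0],[0.3,0.0115,-0.0055,0.048,0,0,0],[0.3,0.0115,-0.0055,0.048,0,0,0]]';python3 shift.py '[[0.3,0,0,0,0,0,0],[0.3,0,0,0,0,0,0]]'
python3 - <<'E'
from plan import *
np.set_printoptions(precision=4,suppress=True)
s=rec(); print(s["tool_pos"],s["joint_pos"],s["contact_force"]); print(rows(np.array([s["tool_pos"][0],s["tool_pos"][1],.0261]),Rg,1)[:])
E
```

```text
time: 14.5
tool_pos: [0.4332, -0.2685, 0.0409]
tool_rot: [0.265, 0.632, 0.687, -0.241]
contact_force: [0.8, 0.2, -0.9]
gripper_width: 0.651
grasp_force: 66.0
time: 14.75
tool_pos: [0.4333, -0.2676, 0.0426]
tool_rot: [0.265, 0.632, 0.687, -0.241]
contact_force: [-0.1, -0.5, 0.4]
gripper_width: 0.648
grasp_force: 65.9
[ 0.4333 -0.2676  0.0426] [-0.3684 -0.0978  2.2438 -0.9139  0.8607  0.1217] [-0.0545 -0.5451  0.3722]
[[ 0.011  -0.      0.0122  0.0007 -0.0017  0.0003]]
```

```bash
python3 shift.py '[[0.3,0.0047,0,0.0052,0,0,0],[0.3,0.0047,0,0.0052,0,0,0],[0.3,0,0,0,0,0,0]]'; python3 shift.py '[[0.3,0.0008,0,0.0009,0,0,0],[0.3,0,0,0,0,0,0]]'; python3 shift.py '[[0.3,0.0008,0,0.0009,0,0,0],[0.3,0,0,0,0,0,0]]'
```

```text
time: 15.12
tool_pos: [0.4314, -0.2664, 0.0264]
tool_rot: [0.264, 0.631, 0.688, -0.242]
contact_force: [-0.8, 0.0, -0.8]
gripper_width: 0.647
grasp_force: 65.9
time: 15.38
tool_pos: [0.4319, -0.2671, 0.0262]
tool_rot: [0.264, 0.631, 0.688, -0.242]
contact_force: [-1.5, 0.6, 3.6]
gripper_width: 0.647
grasp_force: 66.1
time: 15.62
tool_pos: [0.4323, -0.2677, 0.0261]
tool_rot: [0.265, 0.631, 0.687, -0.243]
contact_force: [-4.7, 3.3, 8.8]
gripper_width: 0.648
grasp_force: 66.5
```

Contact made; release and withdraw along the approach axis.

```bash
python3 shift.py '[[1,0,0,0,0,0,0],[1,0,0,0,0,0,0],[1,0,0,0,0,0,0],[1,0,0,0,0,0,0]]'; python3 shift.py '[[1,0,0,-0.02,0,0,0],[1,0,0,-0.03,0,0,0],[1,0,0,-0.05,0,0,0],[1,0,0,-0.05,0,0,0],[1,0,0,0,0,0,0]]'
python3 - <<'E'
from plan import *
np.set_printoptions(precision=4,suppress=True)
s=rec(); print(s["tool_pos"],s["joint_pos"])
# lid gripping pose: tool down, y along (0.9963,.085)
O=R.from_matrix(np.array([[-.0853,.9964,0],[.9964,.0853,0],[0,0,-1]]))
x=np.array([.481,-.107,.26]); print(rows(x,O,5)); j,e=ik(x,O,s["joint_pos"]);print(j,e)
E
```

```text
time: 16.12
tool_pos: [0.4313, -0.2669, 0.0241]
tool_rot: [0.264, 0.631, 0.688, -0.242]
contact_force: [-0.4, -0.3, -0.8]
gripper_width: 1.001
grasp_force: 0.0
time: 16.75
tool_pos: [0.4254, -0.1658, 0.1395]
tool_rot: [0.267, 0.631, 0.688, -0.24]
contact_force: [0.1, 0.2, 0.4]
gripper_width: 0.999
grasp_force: 0.0
[ 0.4254 -0.1658  0.1395] [-0.1325 -0.3409  2.2504 -0.7878  1.1695  0.0793]
[[-0.0081  0.0123 -0.025   0.0016  0.1469  0.0002]
 [-0.0044  0.0123 -0.026   0.0016  0.1469  0.0002]
 [-0.0005  0.0122 -0.0263  0.0016  0.1469  0.0002]
 [ 0.0033  0.0122 -0.0262  0.0016  0.1469  0.0002]
 [ 0.0071  0.0121 -0.0254  0.0016  0.1469  0.0002]]
[-0.37   -0.2872  1.8773  0.      1.5515 -0.4554] 1.7142242444286394e-10
```

```bash
python3 shift.py '[[1,-0.0081,0.0123,-0.025,0.0016,0.147,0],[1,-0.0044,0.0123,-0.026,0.0016,0.147,0],[1,-0.0005,0.0122,-0.0263,0.0016,0.147,0],[1,0.0033,0.0122,-0.0262,0.0016,0.147,0],[1,0.0071,0.0121,-0.0254,0.0016,0.147,0]]'; python3 shift.py '[[1,0,0,0,0,0,0],[1,0,0,0,0,0,0]]'
python3 - <<'E'
from plan import *
np.set_printoptions(precision=4,suppress=True)
s=rec(); print(s["tool_pos"],rot(s["tool_rot"]).as_matrix()[:,2])
im,c=snap("wrist","w7"); snap("scene","s7");snap("top","t7")
p=proj(c,(.481,-.107,.0115)); print(p, proj(c,(.481,-.107,.041)),proj(c,(.435,-.253,.065)))
g=cv2.cvtColor(im,cv2.COLOR_BGR2HSV)
for dx in range(-60,61,6): print(im[int(p[1]),int(p[0])+dx].tolist(),end=" ")
E
```

```text
time: 17.38
tool_pos: [0.4797, -0.1088, 0.2559]
tool_rot: [-0.005, 0.677, 0.736, -0.0]
contact_force: [0.1, -0.0, -1.3]
gripper_width: 1.002
grasp_force: 0.0
time: 17.62
tool_pos: [0.4784, -0.1087, 0.2535]
tool_rot: [-0.004, 0.677, 0.736, -0.003]
contact_force: [0.3, 1.3, -0.4]
gripper_width: 1.004
grasp_force: 0.0
[ 0.4784 -0.1087  0.2535] [-0.0109  0.001  -0.9999]
[280.8834 170.0418] [280.9519 175.9313] [226.2901 310.7821]
[160, 166, 173] [161, 168, 174] [161, 169, 175] [157, 162, 168] [176, 168, 172] [172, 164, 168] [177, 169, 173] [177, 171, 173] [77, 72, 74] [175, 167, 170] [169, 161, 164] [177, 169, 173] [99, 93, 95] [173, 164, 169] [168, 158, 162] [164, 156, 159] [162, 156, 158] [156, 148, 152] [162, 169, 175] [161, 168, 175] [162, 170, 176]
```

```bash
cat >> h.py <<'E'
def look(name,n=12):
    "n wrist frames; mean tool pos, camera mean pose, mean image"
    T=[];Q=[];F=[];O=[];M=[]
    for i in range(n):
        c=cam("wrist"); O.append(c[1]);M.append(c[2]); F.append(manip.grab_frame("wrist")[:,:,::-1].astype(float)); s=manip.state(); T.append(s["tool_pos"]); Q.append(rot(s["tool_rot"]).as_quat())
    T=np.array(T); im=np.mean(F,0).astype(np.uint8); c=(c[0],np.mean(O,0),R.from_matrix(M).mean().as_matrix())
    cv2.imwrite(f"pics/{name}.png",im); np.savez(f"pics/{name}.npz",K=c[0],o=c[1],M=c[2])
    return im,c,T.mean(0),T.std(0),R.from_quat(Q).mean()
def ell(m,p):
    cs,_=cv2.findContours(m.astype(np.uint8),cv2.RETR_EXTERNAL,cv2.CHAIN_APPROX_NONE)
    k=max(cs,key=cv2.contourArea) if p is None else max([c for c in cs if cv2.pointPolygonTest(cv2.convexHull(c),p,False)>=0],key=cv2.contourArea)
    return cv2.fitEllipse(cv2.convexHull(k)),k
E
python3 - <<'E'
from plan import *
np.set_printoptions(precision=4,suppress=True)
im,c,T,sd,Q=look("w8"); print(T,sd,Q.as_matrix()[:,2],Q.as_matrix()[:,1])
i=im.astype(int); m=(i[:,:,0]-i[:,:,2])>-2; m=cv2.morphologyEx(m.astype(np.uint8),cv2.MORPH_OPEN,np.ones((5,5)))
m[:,380:]=0; m[:90]=0;m[260:]=0
e,k=ell(m,(281.,170.)); print(e); print("disc",plane(c,e[0],.0115))
h=cv2.convexHull(k)[:,0]; W=np.array([plane(c,p,.0115)[:2] for p in h]); 
# circle fit in the world
f=least_squares(lambda q:np.hypot(W[:,0]-q[0],W[:,1]-q[1])-q[2],[.48,-.107,.046],loss="soft_l1",f_scale=.001); print("circ",f.x)
o,d=ray(c,e[0]); print("rel tool", plane(c,e[0],.0115)-T)
E
```

```text
[ 0.4793 -0.1082  0.2556] [0.0003 0.0003 0.0006] [-0.008   0.0017 -1.    ] [ 0.9965  0.0835 -0.0078]
((279.71240234375, 168.2489776611328), (82.8759765625, 83.48976135253906), 76.27230072021484)
disc [ 0.481  -0.1048  0.0115]
circ [ 0.4811 -0.1065  0.0457]
rel tool [ 0.0017  0.0034 -0.2441]
```

```bash
python3 - <<'E'
from plan import *
np.set_printoptions(precision=4,suppress=True)
im,c=load("w8"); i=im.astype(int); m=(i[:,:,0]-i[:,:,2])>-2; m=cv2.morphologyEx(m.astype(np.uint8),cv2.MORPH_OPEN,np.ones((3,3)))
m[:,380:]=0; m[:90]=0;m[260:]=0
e,k=ell(m,(281.,170.)); h=k[:,0]; W=np.array([plane(c,p,.0115)[:2] for p in h])
for z in (.0115,.008):
    W=np.array([plane(c,p,z)[:2] for p in h])
    f=least_squares(lambda q:np.hypot(W[:,0]-q[0],W[:,1]-q[1])-q[2],[.48,-.107,.046],loss="soft_l1",f_scale=.0005); print("circ",f.x,np.abs(f.fun).max())
a=np.arctan2(W[:,1]-f.x[1],W[:,0]-f.x[0]); rr=np.hypot(W[:,0]-f.x[0],W[:,1]-f.x[1])
print([ (round(t,1),round(np.median(rr[np.abs(a-t)<.2])*1e3,1)) for t in np.arange(-3,3.1,.5)])
O=R.from_matrix(np.array([[-.0853,.9964,0],[.9964,.0853,0],[0,0,-1]])); T=np.array([.4793,-.1082,.2556])
# knob: dark/bright around
p=proj(c,(.481,-.1063,.041)); print(p); y0,x0=int(p[1]),int(p[0])
g=cv2.cvtColor(im,cv2.COLOR_BGR2GRAY); print(g[y0,x0-24:x0+25:2]); print(g[y0-24:y0+25:2,x0])
Oc=R.from_matrix(np.c_[np.cross([.9965,.0835,-.0078],[-.008,.0017,-1]),[.9965,.0835,-.0078],[-.008,.0017,-1]]); q=Oc.as_quat()
s={"tool_pos":T,"tool_rot":[q[3],*q[:3]]}; print(rows(np.array([.481,-.1063,.057]),O,4,s))
E
```

```text
circ [ 0.4811 -0.1065  0.0453] 0.0008161872950150986
circ [ 0.4812 -0.1072  0.0457] 0.0008236634017437308
[(np.float64(-3.0), np.float64(45.4)), (np.float64(-2.5), np.float64(45.8)), (np.float64(-2.0), np.float64(45.8)), (np.float64(-1.5), np.float64(45.7)), (np.float64(-1.0), np.float64(45.7)), (np.float64(-0.5), np.float64(45.6)), (np.float64(0.0), np.float64(45.5)), (np.float64(0.5), np.float64(45.5)), (np.float64(1.0), np.float64(45.7)), (np.float64(1.5), np.float64(45.8)), (np.float64(2.0), np.float64(45.8)), (np.float64(2.5), np.float64(45.6)), (np.float64(3.0), np.float64(45.3))]
[279.6054 175.3881]
[170 170 168 169 168 158 107 145 169 166 164 167 170 170 169 167 167 166
 129 124 157 162 161 160 159]
[166 152  72  47  43  35  62 115 165 165 165 168 170 170 169 167 167 167
 150 143 167 166 165 165 165]
[[ 0.0003  0.0009  0.0496 -0.002  -0.0006 -0.0005]
 [ 0.0003  0.0008  0.0496 -0.002  -0.0006 -0.0005]
 [ 0.0004  0.0007  0.0496 -0.002  -0.0006 -0.0005]
 [ 0.0004  0.0006  0.0496 -0.002  -0.0006 -0.0005]]
```

```bash
python3 shift.py '[[1,0,0.0007,0.0496,-0.002,0,0],[1,0,0.0007,0.0496,-0.002,0,0],[1,0,0.0007,0.0496,-0.002,0,0],[1,0,0.0006,0.0496,-0.002,0,0],[1,0,0,0,0,0,0]]'; python3 - <<'E'
from plan import *
np.set_printoptions(precision=4,suppress=True)
im,c,T,sd,Q=look("w9",6); print(T,sd); print(Q.as_matrix()); print("d tool",Q.inv().apply(np.array([.4811,-.107,.017])-T))
E
```

```text
time: 19.0
tool_pos: [0.4777, -0.1065, 0.0533]
tool_rot: [-0.005, 0.677, 0.736, -0.001]
contact_force: [-0.8, -0.0, -0.0]
gripper_width: 0.998
grasp_force: 0.0
[ 0.4826 -0.1084  0.0595] [0.0012 0.0005 0.0015]
[[-0.0831  0.9965  0.003 ]
 [ 0.9965  0.0831  0.0014]
 [ 0.0012  0.0031 -1.    ]]
d tool [ 0.0014 -0.0015  0.0425]
```

```bash
python3 shift.py '[[1,0.0014,-0.0015,0.02,0,0,0],[1,0,0,0.0145,0,0,0],[1,0,0,0.008,0,0,0],[1,0,0,0,0,0,0],[1,0,0,0,0,0,0]]'; python3 shift.py '[[0,0,0,0,0,0,0],[0,0,0,0,0,0,0],[0,0,0,0,0,0,0],[0,0,0,0,0,0,0],[0,0,0,0,0,0,0]]'; python3 shift.py '[[0,0,0,0,0,0,0],[0,0,0,0,0,0,0]]'
```

```text
time: 19.92
tool_pos: [0.4803, -0.1067, 0.0156]
tool_rot: [-0.0, 0.677, 0.736, 0.001]
contact_force: [0.1, 0.6, 0.3]
gripper_width: 0.998
grasp_force: 0.0
time: 20.55
tool_pos: [0.4802, -0.1066, 0.0156]
tool_rot: [-0.0, 0.677, 0.736, 0.001]
contact_force: [-0.3, 0.2, 3.7]
gripper_width: 0.291
grasp_force: 59.1
time: 20.8
tool_pos: [0.4802, -0.1066, 0.0156]
tool_rot: [-0.0, 0.677, 0.736, 0.001]
contact_force: [-0.7, 0.8, 5.5]
gripper_width: 0.293
grasp_force: 59.2
```

```bash
python3 shift.py '[[0,0,0,-0.02,0,0,0],[0,0,0,-0.04,0,0,0],[0,0,0,-0.04,0,0,0],[0,0.0206,0.0279,-0.045,0,0,0],[0,0.0206,0.0279,-0.045,0,0,0]]'; python3 shift.py '[[0,0.0206,0.0279,-0.045,0,0,0],[0,0.0206,0.0279,-0.045,0,0,0],[0,0.0206,0.0279,-0.045,0,0,0],[0,0.0206,0.0279,-0.045,0,0,0],[0,0.0206,0.0279,-0.045,0,0,0]]'; python3 shift.py '[[0,0,0,0,0,0,0],[0,0,0,0,0,0,0],[0,0,0,0,0,0,0]]'
python3 - <<'E'
from plan import *
np.set_printoptions(precision=4,suppress=True)
im,c,T,sd,Q=look("w10",10); print(T,sd); print(Q.as_matrix()); print(manip.state()["contact_force"],manip.state()["gripper_width"])
snap("scene","s10");snap("top","t10")
p=proj(c,(.662,.103,.187)); print(p)
x0,y0=int(p[0]),int(p[1]); print(im[y0,x0-66:x0+67:4].tolist()); print(im[y0-66:y0+67:4,x0].tolist())
a=im; t,ct=load("t10"); s,cs=load("s7")
q=proj(cs,(.435,-.253,.065)); print(q); b=s[int(q[1])-60:int(q[1])+40,int(q[0])-50:int(q[0])+50]
cv2.imwrite("pics/m7.png",np.hstack([cv2.resize(a[:, :],(480,360),interpolation=2),cv2.resize(b,(320,360),interpolation=2)]))
E
```

```text
time: 21.42
tool_pos: [0.5312, -0.0606, 0.2048]
tool_rot: [-0.002, 0.677, 0.736, 0.0]
contact_force: [1.6, -0.7, -2.7]
gripper_width: 0.296
grasp_force: 59.7
time: 22.05
tool_pos: [0.6626, 0.0532, 0.4296]
tool_rot: [-0.002, 0.677, 0.736, -0.0]
contact_force: [1.2, -0.1, -2.8]
gripper_width: 0.294
grasp_force: 59.7
time: 22.42
tool_pos: [0.6612, 0.0517, 0.4273]
tool_rot: [-0.003, 0.677, 0.736, -0.001]
contact_force: [0.7, 0.0, -2.6]
gripper_width: 0.287
grasp_force: 59.9
[0.6618 0.0521 0.4297] [0.0003 0.0002 0.001 ]
[[-0.0826  0.9966 -0.0009]
 [ 0.9966  0.0826  0.0024]
 [ 0.0025 -0.0006 -1.    ]]
[-0.0351  0.0596 -2.1198] 0.2937840462462808
[280.5885 123.5938]
[[127, 135, 143], [127, 135, 142], [127, 133, 141], [127, 135, 142], [127, 134, 141], [128, 136, 143], [86, 87, 91], [63, 60, 61], [52, 49, 50], [38, 35, 36], [63, 60, 61], [130, 123, 126], [141, 134, 137], [63, 60, 61], [63, 60, 62], [78, 73, 75], [66, 62, 63], [67, 64, 65], [77, 72, 74], [69, 65, 66], [69, 65, 67], [58, 54, 56], [76, 71, 73], [65, 61, 63], [49, 46, 47], [30, 28, 30], [81, 77, 79], [90, 85, 87], [114, 116, 122], [128, 135, 143], [129, 136, 143], [130, 137, 144], [126, 133, 140], [91, 96, 100]]
[[127, 134, 142], [127, 134, 141], [128, 135, 143], [126, 133, 141], [127, 134, 141], [131, 127, 131], [182, 174, 177], [175, 166, 170], [79, 75, 77], [67, 62, 64], [65, 62, 63], [61, 58, 60], [60, 57, 58], [75, 71, 73], [80, 75, 77], [65, 61, 62], [54, 51, 52], [62, 58, 60], [61, 58, 59], [84, 79, 81], [55, 52, 53], [62, 59, 60], [66, 62, 63], [50, 47, 49], [39, 37, 38], [41, 38, 39], [94, 89, 90], [91, 86, 88], [130, 137, 144], [129, 137, 144], [132, 139, 148], [53, 50, 51], [59, 55, 57], [61, 57, 58]]
[363.9587 201.3631]
```

View pics/m7.png

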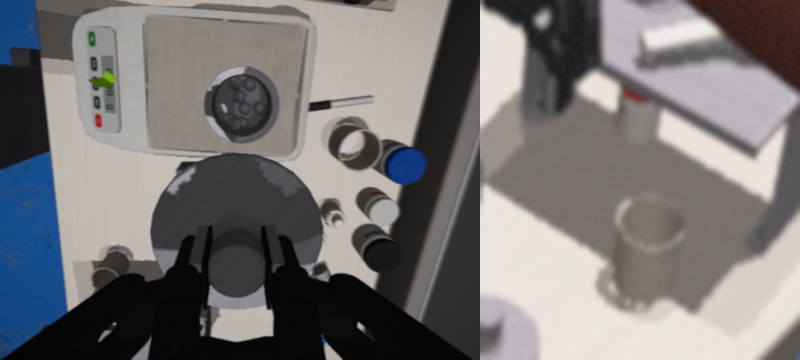

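m7 shows the balls in the jar, centred at about (243,103) at 0.857 scale, with the lid held level. The emptied beaker stands upright on the bench. Next I'll measure the jar and the held lid with edge fits.

```bash
cat > circ.py <<'E'
from plan import *
from scipy.ndimage import map_coordinates,gaussian_filter
def circ(im,c,ctr,z,r,angs,w=.010,fixr=False):
    ch=gaussian_filter(im.astype(float),(1,1,0)); P=[]
    rr=np.linspace(r-w,r+w,81)
    for a in angs:
        px=np.array([proj(c,(ctr[0]+q*np.cos(a),ctr[1]+q*np.sin(a),z)) for q in rr])
        v=np.array([map_coordinates(ch[:,:,k],[px[:,1],px[:,0]],order=1,mode="nearest") for k in range(3)])
        # strongest change of (B-R) and brightness
        g=np.abs(np.gradient(v,axis=1)).sum(0)+2*np.abs(np.gradient(v[0]-v[2])); q=rr[np.argmax(g)]
        P.append([ctr[0]+q*np.cos(a),ctr[1]+q*np.sin(a)])
    P=np.array(P)
    f=least_squares(lambda q:np.hypot(P[:,0]-q[0],P[:,1]-q[1])-(r if fixr else q[2]),[*ctr,r],loss="cauchy",f_scale=.0005)
    return f.x,np.median(np.abs(f.fun)),(np.abs(f.fun)<.001).mean()
E
python3 - <<'E'
from circ import *
np.set_printoptions(precision=4,suppress=True)
im,c=load("w10"); A=np.linspace(-np.pi,np.pi,73)[:-1]; T=np.array([.6618,.0521,.4297])
print("jar",circ(im,c,(.662,.103),.187,.0465,A))
print("jar",circ(im,c,(.662,.103),.187,.0465,A,fixr=True))
zl=T[2]-.0156+.0115
for z in(zl,): print("lid",circ(im,c,T[:2],z,.0465,A[(A>-.1)&(A<3.2)]),circ(im,c,T[:2],z,.0465,A[(A>-.1)&(A<3.2)],fixr=True))
i=im.astype(int); m=(i[:,:,0]-i[:,:,2])>-9; m=cv2.morphologyEx(m.astype(np.uint8),cv2.MORPH_OPEN,np.ones((3,3))); m[185:]=0;m[:60]=0;m[:,345:]=0;m[:,200:220]=0
e,k=ell(m,(280.,123.)); print(e); W=np.array([plane(c,p,.187)[:2] for p in k[:,0]])
f=least_squares(lambda q:np.hypot(W[:,0]-q[0],W[:,1]-q[1])-q[2],[.66,.1,.046],loss="cauchy",f_scale=.0005); print(f.x)
im,c=load("w8"); print("lid on bench",circ(im,c,(.481,-.1065),.0115,.0465,A))
E
```

```text
jar (array([0.6632, 0.1033, 0.0458]), np.float64(0.0004137647829044744), np.float64(0.5416666666666666))
jar (array([0.6625, 0.1035, 0.0465]), np.float64(0.001190500417827589), np.float64(0.4444444444444444))
lid (array([0.6615, 0.0531, 0.0455]), np.float64(0.0002152716537663843), np.float64(0.918918918918919)) (array([0.661 , 0.052 , 0.0465]), np.float64(0.0002928668463044945), np.float64(0.7297297297297297))
((281.5364685058594, 121.78364562988281), (88.55076599121094, 90.68678283691406), 8.74034595489502)
[0.663  0.1032 0.0458]
lid on bench (array([ 0.4817, -0.1082,  0.0458]), np.float64(0.0007291667590394943), np.float64(0.5555555555555556))
```

```bash
python3 shift.py '[[0,0.0256,0.003,0,0,0,0],[0,0.0256,0.0029,0.03,0,0,0],[0,0,0,0.05,0,0,0],[0,0,0,0.05,0,0,0],[0,0,0,0.05,0,0,0]]'; python3 shift.py '[[0,0,0,0.027,0,0,0],[0,0,0,0,0,0,0],[0,0,0,0,0,0,0]]'
python3 - <<'E'
from circ import *
np.set_printoptions(precision=4,suppress=True)
im,c,T,sd,Q=look("w11",10); print(T,sd); print(Q.as_matrix()); print(manip.state()["contact_force"])
print("d",Q.inv().apply(np.array([.6635,.1036,.2126])-T))
E
```

```text
time: 23.65
tool_pos: [0.6638, 0.1046, 0.2493]
tool_rot: [-0.0, 0.677, 0.736, 0.001]
contact_force: [1.1, -0.1, -2.1]
gripper_width: 0.29
grasp_force: 59.9
time: 24.02
tool_pos: [0.6649, 0.1045, 0.2258]
tool_rot: [0.0, 0.677, 0.736, 0.002]
contact_force: [0.9, -0.7, -2.2]
gripper_width: 0.291
grasp_force: 59.9
[0.6646 0.1045 0.2254] [0.0005 0.     0.0011]
[[-0.0831  0.9965  0.003 ]
 [ 0.9965  0.0831  0.0026]
 [ 0.0023  0.0032 -1.    ]]
[-0.1759 -0.9184 -2.9297]
d [-0.0008 -0.0013  0.0128]
```

```bash
python3 shift.py '[[0,-0.0008,-0.0013,0.01,0,0,0],[0,0,0,0.008,0,0,0],[0,0,0,0,0,0,0],[0,0,0,0,0,0,0]]'; python3 shift.py '[[0,0,0,0.002,0,0,0],[0,0,0,0,0,0,0]]'; python3 shift.py '[[0,0,0,0.002,0,0,0],[0,0,0,0,0,0,0]]'; python3 shift.py '[[0,0,0,0.001,0,0,0],[0,0,0,0,0,0,0]]'
```

```text
time: 25.02
tool_pos: [0.6627, 0.1036, 0.2055]
tool_rot: [-0.001, 0.677, 0.736, 0.001]
contact_force: [0.6, 0.1, -2.9]
gripper_width: 0.294
grasp_force: 59.9
time: 25.28
tool_pos: [0.6628, 0.1036, 0.2038]
tool_rot: [-0.001, 0.677, 0.736, 0.001]
contact_force: [-0.1, -0.1, -2.3]
gripper_width: 0.29
grasp_force: 59.9
time: 25.52
tool_pos: [0.6626, 0.1036, 0.2014]
tool_rot: [-0.001, 0.677, 0.736, 0.001]
contact_force: [-0.5, -0.3, -2.8]
gripper_width: 0.286
grasp_force: 59.9
time: 25.78
tool_pos: [0.6627, 0.1036, 0.2006]
tool_rot: [-0.001, 0.677, 0.736, 0.001]
contact_force: [-0.6, 0.7, -2.0]
gripper_width: 0.29
grasp_force: 59.9
```

```bash
python3 shift.py '[[0,0,0,0.001,0,0,0],[0,0,0,0,0,0,0]]'; python3 shift.py '[[0,0,0,0.001,0,0,0],[0,0,0,0,0,0,0]]' ;python3 shift.py '[[0,0,0,0.0007,0,0,0],[0,0,0,0,0,0,0]]'
```

```text
time: 26.02
tool_pos: [0.6627, 0.1036, 0.1996]
tool_rot: [-0.001, 0.677, 0.736, 0.001]
contact_force: [-1.0, -0.1, -2.7]
gripper_width: 0.293
grasp_force: 59.9
time: 26.28
tool_pos: [0.6626, 0.1036, 0.1985]
tool_rot: [-0.001, 0.677, 0.736, 0.001]
contact_force: [1.0, -0.9, -1.2]
gripper_width: 0.295
grasp_force: 59.9
time: 26.52
tool_pos: [0.6627, 0.1036, 0.1979]
tool_rot: [-0.001, 0.677, 0.736, 0.001]
contact_force: [-0.0, -0.2, -2.8]
gripper_width: 0.294
grasp_force: 59.9
```

```bash
python3 shift.py '[[0,0,0,0.0007,0,0,0],[0,0,0,0,0,0,0]]'; python3 shift.py '[[0,0,0,0.0007,0,0,0],[0,0,0,0,0,0,0]]'
```

```text
time: 26.78
tool_pos: [0.6628, 0.1036, 0.1978]
tool_rot: [-0.0, 0.677, 0.736, 0.001]
contact_force: [-0.4, 0.6, -1.2]
gripper_width: 0.291
grasp_force: 60.1
time: 27.02
tool_pos: [0.6628, 0.1036, 0.1977]
tool_rot: [-0.0, 0.677, 0.736, 0.001]
contact_force: [-2.2, 0.5, 4.7]
gripper_width: 0.295
grasp_force: 60.6
```

The lid is seated: contact came at the expected height, at about 7 N. Release and retreat upward.

```bash
python3 shift.py '[[0.6,0,0,0,0,0,0],[0.6,0,0,0,0,0,0],[0.6,0,0,0,0,0,0],[0.6,0,0,0,0,0,0]]'; python3 shift.py '[[0.6,0,0,-0.01,0,0,0],[0.6,0,0,-0.03,0,0,0],[0.6,0,0,-0.05,0,0,0],[0.6,0,0,-0.05,0,0,0],[0.6,0,0,-0.05,0,0,0]]'; python3 shift.py '[[0.6,-0.04,0,-0.03,0,0,0],[0.6,0,0,0,0,0,0],[0.6,0,0,0,0,0,0]]'
python3 - <<'E'
from circ import *
np.set_printoptions(precision=4,suppress=True)
im,c,T,sd,Q=look("w12",6); print(T,manip.state()["contact_force"]); A=np.linspace(-np.pi,np.pi,73)[:-1]
print("lid",circ(im,c,(.663,.103),.1935,.0465,A,w=.008),"flange",circ(im,c,(.663,.103),.187,.0465,A,w=.008))
s,cs=snap("scene","s12"); print(proj(cs,(.663,.103,.2)))
q=proj(cs,(.435,-.253,.0)); print(q)
# beaker axis tilt: contrast outline columns at several heights
g=cv2.cvtColor(s,cv2.COLOR_BGR2GRAY)
E
```

```text
time: 27.52
tool_pos: [0.6628, 0.1036, 0.1965]
tool_rot: [-0.001, 0.677, 0.736, 0.001]
contact_force: [0.2, -0.0, 0.9]
gripper_width: 0.601
grasp_force: 0.0
time: 28.15
tool_pos: [0.6625, 0.1031, 0.3893]
tool_rot: [-0.0, 0.677, 0.736, 0.002]
contact_force: [0.9, -0.0, 0.5]
gripper_width: 0.602
grasp_force: 0.0
time: 28.52
tool_pos: [0.6658, 0.0633, 0.4162]
tool_rot: [-0.001, 0.677, 0.736, 0.001]
contact_force: [0.2, 0.2, 0.5]
gripper_width: 0.601
grasp_force: 0.0
[0.6656 0.0638 0.4149] [ 0.1169 -0.4451  0.362 ]
lid (array([0.6628, 0.1034, 0.0457]), np.float64(0.0001592845390251188), np.float64(0.9166666666666666)) flange (array([0.6629, 0.1027, 0.0465]), np.float64(0.0001474101543473584), np.float64(0.9027777777777778))
[202.7849 189.9338]
[361.4331 217.7731]
```

```bash
python3 -c "
from plant import manip
print(manip.job_done())"
```

```text
the job is handed in; nothing more can be done
None
```

The job is handed in with the balls poured into the jar, the empty beaker upright on the bench and the lid seated within about 1 mm of the jar's axis; I did not count all eight balls, but no strays showed and the beaker weighed empty.

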